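Load, clamp and start the paint-pot shaker

ROBOT

A 7-joint arm with a two-finger parallel gripper is mounted at the origin on a cart in front of the work surface, level with it; the furniture and walls round the work are solid. World frame = base frame: x ahead of the robot, y to its left, z up, the work surface at z = 0. Lengths are in m, angles in rad, forces in N, time in s.
With the tool pointing down it reaches from about 0.375 to 0.925 m from the base axis. Payload 3.1 kg.
Tool frame: the origin (TCP) lies midway between the tips of the shut fingers; the grasp point (between the pads) lies behind it (grip_point_offset is the z of the grasp point in the tool frame, in m); z points along the fingers, y is the line along which they close (so a half turn about z gives the same grasp; the last joint's range is limited). The gripper opens to 85 mm and grips with 20 to 120 N. Pads are 22 mm wide; open, the fingers measure 114 mm over their backs; the gripper's body (76 mm by 85 mm) begins 54 mm behind the grasp point. The pads swing forward as they close: fully open they stand 13 mm farther back than shut.
Start: joints at [-1.423, 0.383, 0.044, 1.598, -0.018, 1.161, -0.05], TCP at [0.158, 0.63, 0.202] pointing down, gripper open.
Joint ranges: [-2.61, 2.61], [-0.41, 2.15], [-1.48, 1.57], [0, 2.5], [-1.57, 4.71], [0.05, 1.97], [-2.85, 2.85]. Speed limits (rad/s): [2.79, 2.79, 3.14, 3.14, 3.14, 3.14, 3.14].

INTERFACE

Orientations are given as a rotation vector (axis times angle).
In Python, from plant import observe, snapshot, camera_info, job_done, outline_of, place_of, grip_point_offset gives the robot as it stands. The module is installed in compiled form; this text tells all that it offers.
- The arm moves only by the shell command python3 -m crank 'ROWS' [FORCE]. ROWS is JSON, a list of rows, each an object with "delta_rot": the turn, a rotation vector about the tool's x, y, z each as a share of 45 degrees, from -1 to 1, a list of three; "offset": the shift along the tool's x, y, z each as a share of 0.2 m, from -1 to 1, a list of three; "hand": the opening, from -1 (shut) to 1 (fully open). In form: [{"delta_rot": [wx, wy, wz], "offset": [tx, ty, tz], "hand": hand}, ...]. A call has exactly 8 rows; each row is the pose to reach, as a shift and turn from the pose commanded when the call began, along the tool's axes at that moment; what a row does not reach only later rows make up. A row lasts 1/8 s, in which the tool goes at most 62.5 mm and 10.7 degrees, less where a joint would pass 70% of its speed; a pose out of reach is approached as far as the arm can. A call with a number of a shift or a turn outside -1 to 1 is refused whole. A call with a gripper value outside its range is refused whole. The fingers move at their own pace and stop on an object; FORCE is the grip in N (left out, the last holds). Time passes only in rows, so rows that repeat a pose let the fingers close, or fill a call up. It gives the time, the measured TCP pose, the force, the opening and the grip force at its end, in the units of the state.
- observe(): the state, without advancing time (a new reading comes with each control period).
- snapshot(name): name is "scene" or "side" or "wrist"; returns (picture, depth): 400x640x3 uint8, red, green, blue; 400x640 float32, m along the optical axis (not along the pixel's ray), 0 where there is no reading.
- camera_info(name): a dict with "camera_matrix" (3x3 intrinsics, pixels), "R" (3x3) and "t" (3): a world point X has camera coordinates R X + t. Camera axes: x right, y down, z forward; pixel columns grow to the right and rows downward; lengths in m; the calibration is good to about 2 mm. A picture is of the moment at which its call begins: read the wrist's pose just before it. camera_info takes no time and is no camera call; for the wrist camera it gives the pose at the moment of the call.
- job_done(): hands the job in; it is judged then, once.
Trained networks look in the newest picture that a camera, given by its name, has taken for a name from the list of things; names that differ only in an ending like _2 or _b are one class to them, and where a whole thing is asked for, a point or a joint stands for the part that bears it (a point fixed in the world has none). Each returns a list of dicts, best first, with "p" (0 to 1); they miss things now and then, are a little off and sometimes report something else, mostly with a low value. They report only what shows in the picture. A call takes as long as a camera call. They do not tell look-alikes from the thing itself.
- outline_of(label, camera): "mask" (400x640 bool, what is visible of it) and "location" ([column, row] in pixels, amid what is visible of it).
- place_of(label, camera): "location" ([column, row] in pixels: a listed point, or the origin of a listed thing).
The state is a dict: "clock": time; "joint_positions": joint angles; "joint_vel": joint speeds; "tau": joint torques, N m; "tcp_pos": TCP position; "ee_rot": TCP orientation; "force": force on the tool from outside, world axes, zero at the start; "wrist_torque": the same for the moment, N m; "finger_gap": opening from 0.0 (shut) to 1.0 (fully open); "grip_force": force on a finger pad.
Only numpy, scipy, OpenCV 4.12 (cv2) and the standard library are available. Lean on these libraries where they do the work, as an engineer would, in place of code of your own. Each camera call takes 0.05 s, during which the arm holds its last target. There are 200 camera calls.

TASK

The paint shaker was left with its speed selector on: turn the selector to off (the bar mark), then stand every paint pot from the table upright in the cradle, each fully down in a well of its own size (the big pot only in the big well). Shut the clamp lid and lock both quarter-turn studs, pushing each in and turning it clockwise a full ninety degrees so that it stays caught, and only then set the selector to two dots. Leave the glue bottle and the cottage where they are.

Things in the scene. Friction and masses are not known exactly. Their poses are not given: they have to be found in the camera images.
- shaker: paint-pot shaker, fixed, place and yaw vary: base 240 x 236 mm, black control deck in front (40 mm up), then a cradle with a row of four wells between end cheeks (68 to 84 mm tall), hinged clamp lid. Origin on the table (base from x -0.135 to 0.105); x points from deck to hinge, y to the left, z up. Here: selector at x -0.092, y 0; wells at x 0.030; studs at x -0.015; hinge at x 0.095
- selector (a joint): speed selector, rad, growing clockwise from above, sprung detents every 0.628: 0 off (mark: short bar, far left), 0.628 one dot, 1.257 two dots (straight ahead, towards the lid), 1.885 three dots, 2.513 four dots; stops just past both ends. Starts anywhere but off. About 0.05 Nm to pass a detent, which draws it in from within about 0.25 rad
- selector_grip (a point): on the selector's axis, 60.5 mm above the table (20 mm above the deck). The selector is a black bar 34 mm long (point x, towards its pointer end with a white line), 10 mm wide (point y), its top 67.5 mm above the table, on a disc 35 mm wide and 6 mm high
- lid (a joint): opening angle of the clamp lid, rad: 0 shut; 1.6 to 1.85 at the start (standing open). Friction hinge: stays wherever left; 2 to 4 N at the free edge moves it. Can be pushed shut with closed fingertips on its outer face
- lid_edge (a point): middle of the lid's free edge, on its outer face (top when shut), 124 mm from the hinge and 3 mm off its plane. The lid is a plate 236 mm wide, 6 mm thick, rubber pad underneath, with a lip 60 mm wide projecting 5 mm beyond the edge. Site z points out of the outer face: up when shut, away from the robot when open
- lid_hinge (a point): middle of the lid's hinge axis, which runs along the shaker's y, 87 mm above the table
- stud_left (a point): top centre of the left quarter-turn stud's wing head, in the lid's front left corner. Steel wing 8 mm thick (point x), 28 mm long (point y), 16 mm tall, on an 18 mm disc; point z out of the lid's outer face. Lid shut and stud out: wing top 123 mm, wing bottom 107 mm, lid's top face 90 mm above the table, at x -0.015, y +0.106 of shaker
- push_left (a joint): how far the left stud is pushed in, m: 0 out (sprung), 0.009 stop; 1.5 N to start, 7 N at 8 mm. Its cross pin sits in a slot under the shut lid: it cannot turn until about 5 mm in (8 is comfortable). Turned, the pin catches underneath; let go, the stud springs back only to about 0.004 and holds the lid
- turn_left (a joint): rotation of the left stud, rad, clockwise seen from above the shut lid: 0 unlocked (wing parallel to the lid's front edge; so at the start), 1.571 locked at its stop (wing square to that edge). Takes about 0.03 Nm and stays where left; full lock is the stop, with 0.2 rad of grace
- stud_right (a point): top centre of the right quarter-turn stud's wing head, in the lid's front right corner. Steel wing 8 mm thick (point x), 28 mm long (point y), 16 mm tall, on an 18 mm disc; point z out of the lid's outer face. Lid shut and stud out: wing top 123 mm, wing bottom 107 mm, lid's top face 90 mm above the table, at x -0.015, y -0.106 of shaker
- push_right (a joint): how far the right stud is pushed in, m: 0 out (sprung), 0.009 stop; 1.5 N to start, 7 N at 8 mm. Its cross pin sits in a slot under the shut lid: it cannot turn until about 5 mm in (8 is comfortable). Turned, the pin catches underneath; let go, the stud springs back only to about 0.004 and holds the lid
- turn_right (a joint): rotation of the right stud, rad, clockwise seen from above the shut lid: 0 unlocked (wing parallel to the lid's front edge; so at the start), 1.571 locked at its stop (wing square to that edge). Takes about 0.03 Nm and stays where left; full lock is the stop, with 0.2 rad of grace
- well_0 (a point): centre of the floor of a small round well, 35 mm wide and 16 mm deep (4 mm wider than a small pot), in the shaker's cradle; floor 37 mm and rim 53 mm above the table: a seated small pot stands 26 mm proud of the rim. Axes as shaker. Leftmost well (y = 0.072 in shaker)
- well_1 (a point): centre of the floor of a small round well, 35 mm wide and 16 mm deep (4 mm wider than a small pot), in the shaker's cradle; floor 37 mm and rim 53 mm above the table: a seated small pot stands 26 mm proud of the rim. Axes as shaker. Second from the left (y = 0.028)
- well_2 (a point): centre of the floor of a small round well, 35 mm wide and 16 mm deep (4 mm wider than a small pot), in the shaker's cradle; floor 37 mm and rim 53 mm above the table: a seated small pot stands 26 mm proud of the rim. Axes as shaker. Third from the left (y = -0.016)
- well_big (a point): centre of the floor of the one large round well, 42 mm wide and 24 mm deep (4 mm wider than the large pot), rightmost in the row (y = -0.064 in shaker); floor 29 mm, rim 53 mm above the table, so all seated pots come up to 79 mm, 2 mm under the shut lid's pad
- pot_0: loose glass paint pot with ribbed screw cap, 31 mm in diameter, 42 mm tall, 30 to 60 g, upright on the table at the robot's right; one of three equal small pots, some of which may be absent (None). Origin at the centre of its underside, z along its axis to the cap. Grip it round its upper half (cap and body are solid)
- pot_1: loose glass paint pot with ribbed screw cap, 31 mm in diameter, 42 mm tall, 30 to 60 g, upright on the table at the robot's right; one of three equal small pots, some of which may be absent (None). Origin at the centre of its underside, z along its axis to the cap. Grip it round its upper half (cap and body are solid)
- pot_2: loose glass paint pot with ribbed screw cap, 31 mm in diameter, 42 mm tall, 30 to 60 g, upright on the table at the robot's right; one of three equal small pots, some of which may be absent (None). Origin at the centre of its underside, z along its axis to the cap. Grip it round its upper half (cap and body are solid)
- pot_big: the large paint pot, 38 mm in diameter, 50 mm tall, 30 to 60 g, with ribbed screw cap, upright among the others; may be absent (None). Origin at the centre of its underside, z along its axis to the cap
- glue: bystander: glue bottle with pointed nozzle, 49 mm in diameter, 139 mm tall, behind the pots at the right. Origin at the centre of its underside
- cottage: bystander: small model cottage, 52 x 73 x 50 mm, at the left in front. Origin at the centre of its underside
- brush: bystander: paint brush, 147 mm long, 8 mm thick, lying among the pots. Origin at the middle of its underside, y along it
Not all that is in view belongs to the job. What is shaped like the pot_big but green is not meant.

How it is judged:
On the way, in this order (a step that is already met when the one before it is completed fails the run):
1. the selector is at off (within 0.15 rad) (value of joint selector below 0.15 rad), for 0.2 s.
2. every pot that is present stands fully down in a well of its own size, the selector still at off (((horizontal distance between pot_0 and well_0 below 0.006 m and z of pot_0 in the frame of well_0 between -0.004 and 0.004 m and angle between pot_0's own z axis and vertical below 0.12 rad) or (horizontal distance between pot_0 and well_1 below 0.006 m and z of pot_0 in the frame of well_1 between -0.004 and 0.004 m and angle between pot_0's own z axis and vertical below 0.12 rad) or (horizontal distance between pot_0 and well_2 below 0.006 m and z of pot_0 in the frame of well_2 between -0.004 and 0.004 m and angle between pot_0's own z axis and vertical below 0.12 rad)) and ((horizontal distance between pot_1 and well_0 below 0.006 m and z of pot_1 in the frame of well_0 between -0.004 and 0.004 m and angle between pot_1's own z axis and vertical below 0.12 rad) or (horizontal distance between pot_1 and well_1 below 0.006 m and z of pot_1 in the frame of well_1 between -0.004 and 0.004 m and angle between pot_1's own z axis and vertical below 0.12 rad) or (horizontal distance between pot_1 and well_2 below 0.006 m and z of pot_1 in the frame of well_2 between -0.004 and 0.004 m and angle between pot_1's own z axis and vertical below 0.12 rad)) and ((horizontal distance between pot_2 and well_0 below 0.006 m and z of pot_2 in the frame of well_0 between -0.004 and 0.004 m and angle between pot_2's own z axis and vertical below 0.12 rad) or (horizontal distance between pot_2 and well_1 below 0.006 m and z of pot_2 in the frame of well_1 between -0.004 and 0.004 m and angle between pot_2's own z axis and vertical below 0.12 rad) or (horizontal distance between pot_2 and well_2 below 0.006 m and z of pot_2 in the frame of well_2 between -0.004 and 0.004 m and angle between pot_2's own z axis and vertical below 0.12 rad)) and horizontal distance between pot_big and well_big below 0.006 m and z of pot_big in the frame of well_big between -0.004 and 0.004 m and angle between pot_big's own z axis and vertical below 0.12 rad and value of joint selector below 0.15 rad), for 0.3 s.
3. the lid is shut and both studs are locked (turned at least 1.35 rad and caught), the selector still at off (value of joint lid below 0.03 rad and value of joint each of turn_left, turn_right above 1.35 rad and value of joint each of push_left, push_right above 0.002 m and value of joint selector below 0.15 rad), for 0.3 s.
4. the selector is at two dots (value of joint selector between 1.107 and 1.407 rad), for 0.2 s.
At the end, for the whole second after the job is handed in: every present pot upright (within 0.12 rad) and fully down (within 4 mm, centred within 6 mm) in a well of its own size; lid shut (under 0.03 rad); both studs turned at least 1.35 rad and held in at least 2 mm by their cams; selector at two dots (within 0.15 rad) (all of step 4 and ((horizontal distance between pot_0 and well_0 below 0.006 m and z of pot_0 in the frame of well_0 between -0.004 and 0.004 m and angle between pot_0's own z axis and vertical below 0.12 rad) or (horizontal distance between pot_0 and well_1 below 0.006 m and z of pot_0 in the frame of well_1 between -0.004 and 0.004 m and angle between pot_0's own z axis and vertical below 0.12 rad) or (horizontal distance between pot_0 and well_2 below 0.006 m and z of pot_0 in the frame of well_2 between -0.004 and 0.004 m and angle between pot_0's own z axis and vertical below 0.12 rad)) and ((horizontal distance between pot_1 and well_0 below 0.006 m and z of pot_1 in the frame of well_0 between -0.004 and 0.004 m and angle between pot_1's own z axis and vertical below 0.12 rad) or (horizontal distance between pot_1 and well_1 below 0.006 m and z of pot_1 in the frame of well_1 between -0.004 and 0.004 m and angle between pot_1's own z axis and vertical below 0.12 rad) or (horizontal distance between pot_1 and well_2 below 0.006 m and z of pot_1 in the frame of well_2 between -0.004 and 0.004 m and angle between pot_1's own z axis and vertical below 0.12 rad)) and ((horizontal distance between pot_2 and well_0 below 0.006 m and z of pot_2 in the frame of well_0 between -0.004 and 0.004 m and angle between pot_2's own z axis and vertical below 0.12 rad) or (horizontal distance between pot_2 and well_1 below 0.006 m and z of pot_2 in the frame of well_1 between -0.004 and 0.004 m and angle between pot_2's own z axis and vertical below 0.12 rad) or (horizontal distance between pot_2 and well_2 below 0.006 m and z of pot_2 in the frame of well_2 between -0.004 and 0.004 m and angle between pot_2's own z axis and vertical below 0.12 rad)) and horizontal distance between pot_big and well_big below 0.006 m and z of pot_big in the frame of well_big between -0.004 and 0.004 m and angle between pot_big's own z axis and vertical below 0.12 rad and value of joint lid below 0.03 rad and value of joint each of turn_left, turn_right above 1.35 rad and value of joint each of push_left, push_right above 0.002 m); the robot touches nothing.
It fails at once if the glue bottle or the cottage is moved by more than 3 cm (distance of any of glue, cottage from where it was at the start of the episode above 0.03 m).
Of pot_0, pot_1, pot_2, pot_big only 2 to 4 are there at a start; the rules pass over those that are not, and their reading is None.
At some moment in a run one of pot_0, pot_1, pot_2, pot_big may be knocked a few centimetres aside while the robot is not near it.
It also fails if it takes over 210 s, if anything falls off the work surface, if the arm or the gripper's body presses on something with over 40 N, if the wrist force passes 120 N, or if a joint passes its speed limit or range.

## Working session

There is one attempt and no reset: what is moved stays moved. The work goes in short steps, Python scripts to look and compute and a shell command to move; the robot and the scene stay as the last step left them, time stands still between calls to the robot, and variables do not carry over. Pictures are saved under pics/ and viewed, at most 20 in all, crops included, and the job is handed in when it is done.

```bash
mkdir -p pics; cat > h.py <<'E'
import numpy as np, cv2
from plant import *
from scipy.spatial.transform import Rotation as Rn
def cam(n):
    c=camera_info(n); return np.array(c["camera_matrix"]),np.array(c["R"]),np.array(c["t"])
def ray_z(n,uv,z):
    K,R,t=cam(n); d=R.T@np.linalg.inv(K)@np.array([uv[0],uv[1],1.]); o=-R.T@t
    return o+d*(z-o[2])/d[2]
def cloud(n,D):
    K,R,t=cam(n); v,u=np.mgrid[:D.shape[0],:D.shape[1]]
    P=np.stack([(u-K[0,2])/K[0,0]*D,(v-K[1,2])/K[1,1]*D,D],-1)
    return (P-t)@R
def proj(n,X):
    K,R,t=cam(n); p=K@(R@np.asarray(X)+t); return p[:2]/p[2]
def st():
    s=observe(); print('t %.2f'%s['clock'],'tcp',np.round(s['tcp_pos'],4),'rv',np.round(s['ee_rot'],3),'F',np.round(s['force'],1),'gap',round(s['finger_gap'],3),'grip',np.round(s['grip_force'],1),'j7 %.2f'%s['joint_positions'][6]); return s
def save(n,img): cv2.imwrite('pics/'+n+'.png',img[:,:,::-1])
E
python3 - <<'E'
from h import *
s=st(); print(grip_point_offset, Rn.from_rotvec(s['ee_rot']).as_matrix().round(3).tolist())
for n in('scene','side'):
    img,D=snapshot(n); save(n,img); np.save(n+'.npy',D)
    print(n,'cam at',np.round(-cam(n)[1].T@cam(n)[2],3))
    for l in ('pot_0','pot_big','selector_grip','lid_edge','lid_hinge','stud_left','stud_right','well_0','well_big','glue','cottage','shaker'):
        print(l,[(np.round(r['location']).tolist(),round(r['p'],2)) for r in place_of(l,n)][:6])
E
```

```text
t 0.00 tcp [0.1579 0.6295 0.2006] rv [-0.385 -3.118  0.004] F [-0.  -0.2 -0. ] gap 1.0 grip 0.0 j7 -0.05
-0.0187 [[-0.97, 0.243, -0.001], [0.243, 0.97, -0.003], [-0.0, -0.003, -1.0]]
scene cam at [-0.234 -0.989  0.912]
pot_0 [([348.0, 256.0], 0.45)]
pot_big [([399.0, 234.0], 0.73), ([398.0, 252.0], 0.53)]
selector_grip [([296.0, 206.0], 0.55)]
lid_edge [([344.0, 144.0], 0.79)]
lid_hinge [([338.0, 172.0], 0.74)]
stud_left [([325.0, 132.0], 0.56)]
stud_right []
well_0 [([316.0, 195.0], 0.95), ([308.0, 188.0], 0.73), ([328.0, 198.0], 0.62)]
well_big [([338.0, 204.0], 0.91), ([344.0, 143.0], 0.55)]
glue [([454.0, 262.0], 0.69), ([347.0, 143.0], 0.51)]
cottage [([229.0, 190.0], 0.72), ([317.0, 195.0], 0.52)]
shaker [([316.0, 211.0], 0.81)]
side cam at [ 0.336 -1.072  0.923]
pot_0 [([323.0, 253.0], 0.58)]
pot_big [([353.0, 185.0], 0.46), ([379.0, 250.0], 0.41)]
selector_grip [([305.0, 193.0], 0.64), ([358.0, 152.0], 0.21)]
lid_edge [([361.0, 155.0], 0.71)]
lid_hinge [([357.0, 186.0], 0.56)]
stud_left [([360.0, 140.0], 0.55)]
stud_right [([362.0, 144.0], 0.61), ([378.0, 179.0], 0.51), ([337.0, 193.0], 0.3)]
well_0 [([335.0, 187.0], 0.67), ([336.0, 195.0], 0.66), ([340.0, 200.0], 0.6)]
well_big [([333.0, 186.0], 0.64), ([342.0, 209.0], 0.59)]
glue []
cottage [([273.0, 169.0], 0.52)]
shaker [([331.0, 205.0], 0.88), ([320.0, 251.0], 0.66)]
```

```bash
python3 - <<'E'
from h import *
a=cv2.imread('pics/scene.png');b=cv2.imread('pics/side.png')
A=cv2.resize(a[100:320,200:493],(800,600),interpolation=cv2.INTER_CUBIC)
B=cv2.resize(b[100:320,220:513],(800,600),interpolation=cv2.INTER_CUBIC)
cv2.imwrite('pics/a.png',A);cv2.imwrite('pics/b.png',B)
for n,us in (('scene',[(348,256),(399,234),(398,252),(316,195),(308,188),(328,198),(338,204),(296,206),(229,190),(454,262)]),('side',[(323,253),(353,185),(379,250),(305,193),(335,187),(336,195),(340,200),(342,209)])):
    D=np.load(n+'.npy');P=cloud(n,D)
    for u in us: print(n,u,P[u[1],u[0]].round(3), 'z0',ray_z(n,u,0.0).round(3))
E
```

```text
scene (348, 256) [ 0.446 -0.246  0.011] z0 [ 0.455 -0.237  0.   ]
scene (399, 234) [ 0.633 -0.266  0.013] z0 [ 0.646 -0.255  0.   ]
scene (398, 252) [ 0.566 -0.327  0.019] z0 [ 0.583 -0.312  0.   ]
scene (316, 195) [0.526 0.011 0.05 ] z0 [0.57  0.069 0.   ]
scene (308, 188) [0.526 0.055 0.054] z0 [0.574 0.12  0.   ]
scene (328, 198) [ 0.546 -0.027  0.05 ] z0 [0.592 0.029 0.   ]
scene (338, 204) [ 0.524 -0.103  0.08 ] z0 [ 0.597 -0.018  0.   ]
scene (296, 206) [ 0.43  -0.013  0.061] z0 [0.478 0.057 0.   ]
scene (229, 190) [0.339 0.26  0.012] z0 [ 0.346  0.277 -0.   ]
scene (454, 262) [ 0.669 -0.447  0.011] z0 [ 0.68 -0.44  0.  ]
side (323, 253) [ 0.358 -0.925  0.76 ] z0 [ 0.463 -0.238  0.   ]
side (353, 185) [ 0.644  0.116 -0.   ] z0 [ 0.643  0.115 -0.   ]
side (379, 250) [ 0.392 -0.928  0.761] z0 [ 0.652 -0.254  0.   ]
side (305, 193) [0.437 0.043 0.04 ] z0 [0.441 0.093 0.   ]
side (335, 187) [0.556 0.056 0.044] z0 [ 0.568  0.113 -0.   ]
side (336, 195) [0.552 0.009 0.042] z0 [0.562 0.061 0.   ]
side (340, 200) [ 0.559 -0.035  0.052] z0 [0.572 0.028 0.   ]
side (342, 209) [ 0.553 -0.101  0.066] z0 [ 0.569 -0.027  0.   ]
```

View pics/a.png

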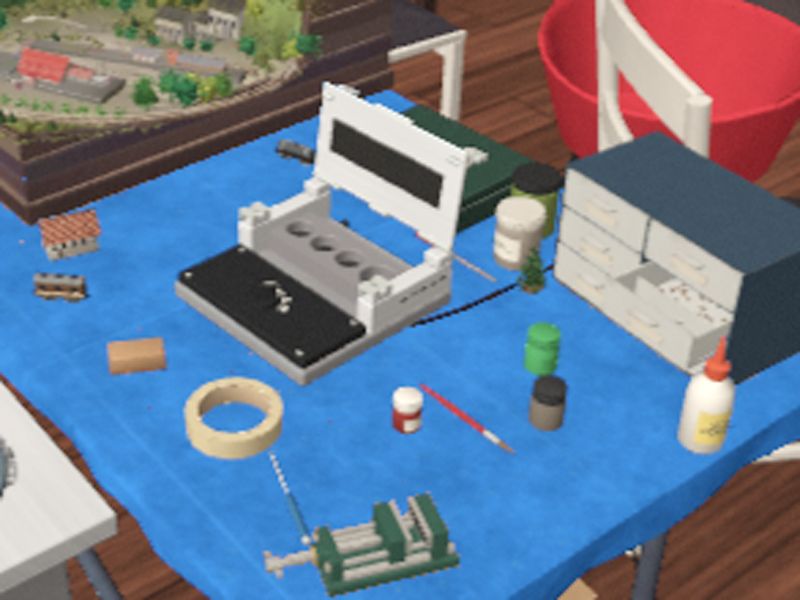

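View pics/b.png

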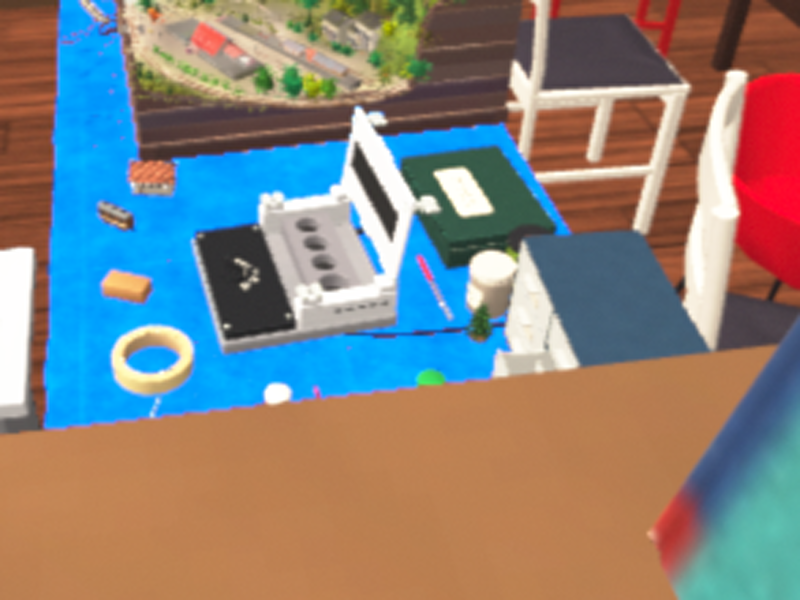

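Scene picture (px): the small pot with white cap and red body is at (349,250). At (401,248) is the grey-brown big pot with black cap. The green look-alike at (398,228) is not meant. Also seen: the large jars at about (391,180) and (396,170), the glue at (458,250), and the cottage at (226,186). I choose (349,250) as the small pot and (401,248) as the big pot. Next I move the wrist camera over the shaker.

```bash
python3 -m crank '[{"delta_rot":[0,0,0],"offset":[-0.1,-0.1,-0.3],"hand":1},{"delta_rot":[0,0,0],"offset":[-0.3,-0.3,-0.5],"hand":1},{"delta_rot":[0,0,0],"offset":[-0.5,-0.5,-0.7],"hand":1},{"delta_rot":[0,0,0],"offset":[-0.7,-0.7,-0.9],"hand":1},{"delta_rot":[0,0,0],"offset":[-0.8,-0.9,-0.9],"hand":1},{"delta_rot":[0,0,0],"offset":[-0.8,-0.9,-0.9],"hand":1},{"delta_rot":[0,0,0],"offset":[-0.8,-0.9,-0.9],"hand":1},{"delta_rot":[0,0,0],"offset":[-0.8,-0.9,-0.9],"hand":1}]'
python3 -m crank '[{"delta_rot":[0,0,0],"offset":[-0.2,-0.2,0],"hand":1},{"delta_rot":[0,0,0],"offset":[-0.4,-0.4,0],"hand":1},{"delta_rot":[0,0,0],"offset":[-0.6,-0.6,0],"hand":1},{"delta_rot":[0,0,0],"offset":[-0.8,-0.8,0],"hand":1},{"delta_rot":[0,0,0],"offset":[-0.8,-1,0],"hand":1},{"delta_rot":[0,0,0],"offset":[-0.8,-1,0],"hand":1},{"delta_rot":[0,0,0],"offset":[-0.8,-1,0],"hand":1},{"delta_rot":[0,0,0],"offset":[-0.8,-1,0],"hand":1}]'
python3 -m crank '[{"delta_rot":[0,0,0],"offset":[-0.2,-0.2,0],"hand":1},{"delta_rot":[0,0,0],"offset":[-0.3,-0.4,0],"hand":1},{"delta_rot":[0,0,0],"offset":[-0.4,-0.6,0],"hand":1},{"delta_rot":[0,0,0],"offset":[-0.4,-0.8,0],"hand":1},{"delta_rot":[0,0,0],"offset":[-0.4,-0.8,0],"hand":1},{"delta_rot":[0,0,0],"offset":[-0.4,-0.8,0],"hand":1},{"delta_rot":[0,0,0],"offset":[-0.4,-0.8,0],"hand":1},{"delta_rot":[0,0,0],"offset":[-0.4,-0.8,0],"hand":1}]'
cat > look.py <<'E'
import sys; from h import *
st(); name=sys.argv[1]; labels=sys.argv[2].split(',')
img,D=snapshot('wrist'); save(name,img); P=cloud('wrist',D); np.save('P.npy',P)
K,R,t=cam('wrist'); print('cam',(-R.T@t).round(3),'fwd',R[2].round(2))
zs={'selector_grip':.0605,'well_0':.037,'well_big':.029,'pot_0':0,'pot_big':0}
for l in labels:
    for r in place_of(l,'wrist')[:5]:
        u=r['location']; print(l,round(r['p'],2),np.round(u,1),'ray',ray_z('wrist',u,zs.get(l,0)).round(4),'depth',P[int(u[1]),int(u[0])].round(3))
E
python3 look.py w1 selector_grip,well_0,well_big,lid_hinge,shaker,pot_0,pot_big
```

```text
clock: 2.3
tcp_pos: [0.2681, 0.4181, 0.3811]
ee_rot: [-0.38, -3.118, 0.002]
force: [0.4, -0.0, 0.4]
finger_gap: 1.001
grip_force: 0.0
clock: 3.3
tcp_pos: [0.3756, 0.1859, 0.3816]
ee_rot: [-0.379, -3.119, 0.002]
force: [-0.4, -0.1, -0.5]
finger_gap: 1.001
grip_force: 0.0
clock: 4.3
tcp_pos: [0.4148, 0.0106, 0.3819]
ee_rot: [-0.381, -3.118, 0.002]
force: [-0.1, 0.6, -0.3]
finger_gap: 1.001
grip_force: 0.0
t 4.30 tcp [0.4148 0.0106 0.3819] rv [-3.810e-01 -3.118e+00  2.000e-03] F [-0.1  0.6 -0.3] gap 1.001 grip 0.0 j7 1.02
cam [0.334 0.03  0.552] fwd [ 0.31 -0.08 -0.95]
selector_grip 0.68 [310.4 170.5] ray [ 0.4368 -0.0055  0.0605] depth [ 0.435 -0.005  0.066]
well_0 0.96 [365.4 211.9] ray [0.5497 0.0784 0.037 ] depth [0.548 0.079 0.035]
well_0 0.77 [323.6 227.1] ray [ 0.5617 -0.0103  0.037 ] depth [ 0.562 -0.011  0.036]
well_0 0.66 [342.4 222.1] ray [0.5602 0.0292 0.037 ] depth [0.56  0.029 0.036]
well_big 0.94 [300.6 231.3] ray [ 0.5629 -0.0596  0.029 ] depth [ 0.562 -0.06   0.028]
lid_hinge 0.96 [342.1 265.5] ray [0.6818 0.0053 0.    ] depth [0.622 0.01  0.094]
shaker 0.57 [193.3 260.7] ray [ 0.587  -0.3209  0.    ] depth [ 0.573 -0.302  0.028]
shaker 0.55 [324.2 204. ] ray [5.265e-01 2.000e-04 0.000e+00] depth [0.518 0.002 0.025]
pot_0 0.58 [208.4 198. ] ray [ 0.4542 -0.2328  0.    ] depth [ 0.45  -0.224  0.019]
pot_big 0.81 [191.3 259.9] ray [ 0.5839 -0.3246  0.    ] depth [ 0.57  -0.307  0.026]
```

View pics/w1.png

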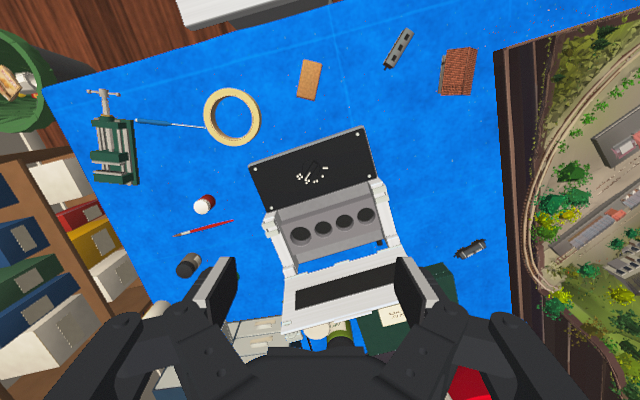

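The wrist view shows the deck around (312,170), the wells at (300..366, 231..212), the selector at (310,170), the small pot at (204,204) and the big pot at (189,264). Next I fit the shaker pose and crop the selector.

```bash
cat > fit.py <<'E'
from h import *
P=np.load('P.npy'); img=cv2.imread('pics/w1.png')
S=np.array([[-.092,0],[.03,.072],[.03,.028],[.03,-.016],[.03,-.064]])
W=np.array([[.4368,-.0055],[.5497,.0784],[.5602,.0292],[.5617,-.0103],[.5629,-.0596]])
def rigid(S,W):
    a=S-S.mean(0);b=W-W.mean(0);th=np.arctan2((a[:,0]*b[:,1]-a[:,1]*b[:,0]).sum(),(a*b).sum())
    R=np.array([[np.cos(th),-np.sin(th)],[np.sin(th),np.cos(th)]]);return th,W.mean(0)-R@S.mean(0),R
th,o,R=rigid(S,W);print(th,o,((S@R.T+o)-W).round(4).tolist())
# deck
m=((abs(P[...,2]-.04)<.006)&(P[...,0]>.36)&(P[...,0]<.56)&(abs(P[...,1])<.16)).astype(np.uint8)
dark=(img.max(2)<70)&(m>0)
n,lab,stt,c=cv2.connectedComponentsWithStats(dark.astype(np.uint8));k=1+np.argmax(stt[1:,4])
print('deck rect',cv2.minAreaRect(P[lab==k][:,:2].astype(np.float32)*1000))
m2=((P[...,2]>.012)&(P[...,0]>.33)&(P[...,0]<.68)&(abs(P[...,1])<.17)&(P[...,2]<.06))
print('base rect',cv2.minAreaRect(P[m2][:,:2].astype(np.float32)*1000))
cv2.imwrite('pics/w1c.png',cv2.resize(img[130:275,240:410],(680,580),interpolation=cv2.INTER_CUBIC))
E
python3 fit.py
```

```text
0.08494962905230498 [0.52901958 0.00197928] [[0.0006, -0.0003], [0.0031, -0.0021], [-0.0037, 0.0032], [-0.0014, -0.0011], [0.0014, 0.0004]]
deck rect ((445.9307556152344, -4.1586456298828125), (96.24817657470703, 225.8165740966797), 4.799726486206055)
base rect ((485.3974609375, -26.806243896484375), (287.40155029296875, 309.23858642578125), 89.54753875732422)
```

View pics/w1c.png

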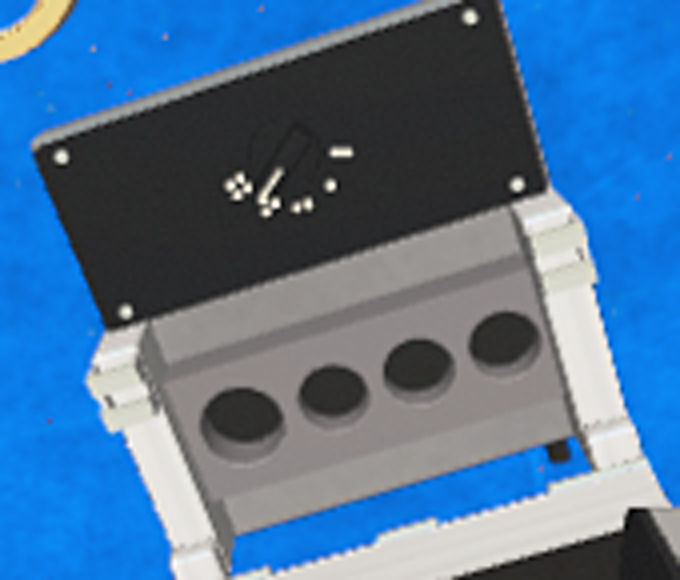

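Crop: the selector pointer at about (272,190) points at the three-dot mark (268,205), so q is about 1.885. Off is at the bar mark (342,152). Shaker yaw is about 0.084 and its origin about (0.529, 0.002).

```bash
cat > go.py <<'E'
# usage: go.py x y z bearing_of_tool_x(rad) [frame: w|s]
import sys; from h import *
s=st(); a=[float(v) for v in sys.argv[1:5]]; p=np.array(a[:3]); b=a[3]
if len(sys.argv)>5:
    th=.084; o=np.array([.529,.002]); c,q=np.cos(th),np.sin(th)
    p[:2]=o+np.array([[c,-q],[q,c]])@p[:2]; b+=th
R0=Rn.from_rotvec(s['ee_rot']).as_matrix()
x=np.array([np.cos(b),np.sin(b),0]);z=np.array([0,0,-1.]);R=np.column_stack([x,np.cross(z,x),z])
print('target',p.round(4),'offset',(R0.T@(p-s['tcp_pos'])/.2).round(3),'rot',(Rn.from_matrix(R0.T@R).as_rotvec()/(np.pi/4)).round(3))
E
python3 go.py -0.092 0 0.13 2.5136 s; python3 go.py 0 0 .35 0 >/dev/null
```

```text
t 4.70 tcp [0.4148 0.0094 0.382 ] rv [-0.385 -3.118 -0.   ] F [ 1.1 -1.1  0.1] gap 1.004 grip 0.0 j7 1.02
target [ 0.4373 -0.0057  0.13  ] offset [-0.128 -0.046  1.26 ] rot [ 0.   -0.    0.38]
```

```bash
python3 -m crank '[{"delta_rot":[0,0,0.1],"offset":[-0.05,-0.02,0.25],"hand":-0.2},{"delta_rot":[0,0,0.2],"offset":[-0.1,-0.03,0.5],"hand":-0.2},{"delta_rot":[0,0,0.3],"offset":[-0.128,-0.046,0.75],"hand":-0.2},{"delta_rot":[0,0,0.38],"offset":[-0.128,-0.046,1],"hand":-0.2},{"delta_rot":[0,0,0.38],"offset":[-0.128,-0.046,1],"hand":-0.2},{"delta_rot":[0,0,0.38],"offset":[-0.128,-0.046,1],"hand":-0.2},{"delta_rot":[0,0,0.38],"offset":[-0.128,-0.046,1],"hand":-0.2},{"delta_rot":[0,0,0.38],"offset":[-0.128,-0.046,1],"hand":-0.2}]'
python3 look.py w2 selector_grip; python3 go.py -0.092 0 0.05 2.5136 s
python3 -c "
from h import *
i=cv2.imread('pics/w2.png');cv2.imwrite('pics/w2c.png',i[:300,100:560])"
```

```text
clock: 5.7
tcp_pos: [0.4389, -0.0054, 0.1837]
ee_rot: [0.843, 3.023, 0.004]
force: [-0.2, -0.1, -0.5]
finger_gap: 0.4
grip_force: 0.0
t 5.70 tcp [ 0.4389 -0.0054  0.1837] rv [0.843 3.023 0.004] F [-0.2 -0.1 -0.5] gap 0.4 grip 0.0 j7 0.92
cam [0.367 0.036 0.353] fwd [ 0.28 -0.17 -0.95]
selector_grip 0.91 [314.8 184.3] ray [ 0.4354 -0.0047  0.0605] depth [ 0.434 -0.005  0.065]
t 5.80 tcp [ 0.4382 -0.0055  0.183 ] rv [8.430e-01 3.025e+00 3.000e-03] F [ 1.   0.4 -0.6] gap 0.398 grip 0.0 j7 0.92
target [ 0.4373 -0.0057  0.05  ] offset [ 0.004 -0.005  0.665] rot [0.003 0.002 0.   ]
```

View pics/w2c.png

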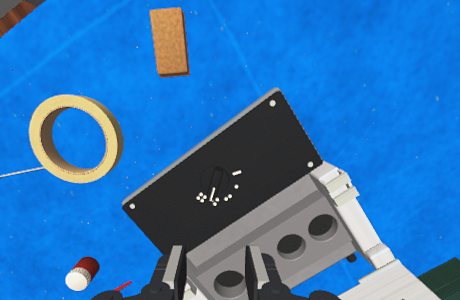

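Crop: the bar is at (214,184), nearly vertical in the picture, so it lies along the tool's x as intended. Lower, grip, then turn counter-clockwise.

```bash
python3 -m crank '[{"delta_rot":[0,0,0],"offset":[0.007,0,0.2],"hand":-0.4},{"delta_rot":[0,0,0],"offset":[0.007,0,0.4],"hand":-0.4},{"delta_rot":[0,0,0],"offset":[0.007,0,0.55],"hand":-0.4},{"delta_rot":[0,0,0],"offset":[0.007,0,0.66],"hand":-0.4},{"delta_rot":[0,0,0],"offset":[0.007,0,0.66],"hand":-0.4},{"delta_rot":[0,0,0],"offset":[0.007,0,0.66],"hand":-1},{"delta_rot":[0,0,0],"offset":[0.007,0,0.66],"hand":-1},{"delta_rot":[0,0,0],"offset":[0.007,0,0.66],"hand":-1}]' 25
python3 -c "
from h import *
st()"
```

```text
clock: 6.8
tcp_pos: [0.437, -0.0047, 0.0508]
ee_rot: [0.844, 3.025, 0.002]
force: [-0.4, 1.3, 0.6]
finger_gap: 0.001
grip_force: 0.0
t 6.80 tcp [ 0.437  -0.0047  0.0508] rv [8.440e-01 3.025e+00 2.000e-03] F [-0.4  1.3  0.6] gap 0.001 grip 0.0 j7 1.19
```

```bash
python3 look.py w3 selector_grip
python3 -c "
from h import *
i=cv2.imread('pics/w3.png');cv2.imwrite('pics/w3c.png',cv2.resize(i[100:400,160:500],(680,600)))"
```

```text
t 6.80 tcp [ 0.437  -0.0047  0.0508] rv [8.440e-01 3.025e+00 2.000e-03] F [-0.4  1.3  0.6] gap 0.001 grip 0.0 j7 1.19
cam [0.366 0.037 0.221] fwd [ 0.28 -0.17 -0.95]
selector_grip 0.67 [314.4 240. ] ray [ 0.4344 -0.0048  0.0605] depth [ 0.432 -0.004  0.066]
```

View pics/w3c.png

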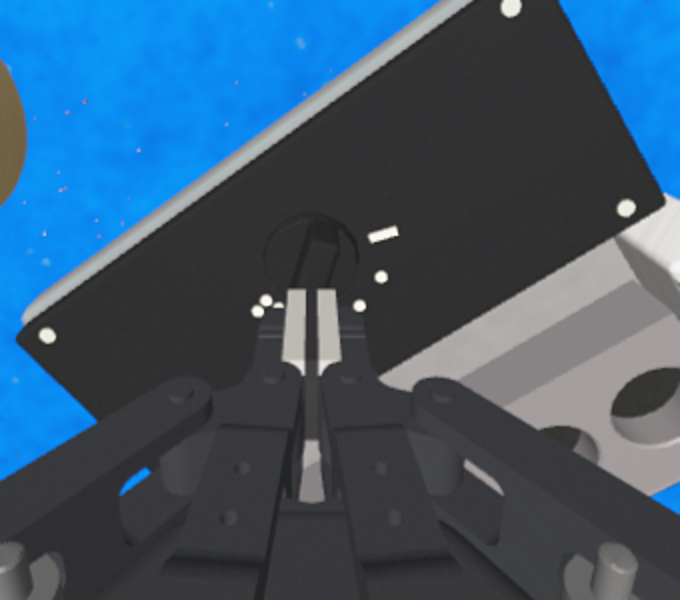

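```bash
python3 - <<'E'
from h import *
s=observe(); t=np.array(s['tcp_pos'])
f=lambda p:(proj('wrist',p)-[160,100])*2
print('tcp',f(t),'grasp',f(t+[0,0,.0187]))
for z in (.04,.0465,.0605,.0675): print('sel axis',z,f([.437,-.005,z]), 'disc ctr world',ray_z('wrist',(160+311/2,100+258/2),z).round(4))
print('bartop pts',ray_z('wrist',(160+322/2,100+225/2),.0675).round(4))
P=np.load('P.npy')
for y in range(205,265,4): print(y,P[y,316].round(3))
E
```

```text
tcp [312.25661955 271.79262764] grasp [312.55881864 298.55123973]
sel axis 0.04 [312.17747165 259.96400435] disc ctr world [ 0.4361 -0.005   0.04  ]
sel axis 0.0465 [312.26811364 267.83527354] disc ctr world [ 0.4336 -0.0034  0.0465]
sel axis 0.0605 [312.48457667 286.63272948] disc ctr world [ 4.281e-01 -2.000e-04  6.050e-02]
sel axis 0.0675 [312.60533227 297.1190382 ] disc ctr world [0.4254 0.0015 0.0675]
bartop pts [0.4179 0.0098 0.0675]
205 [0.421 0.004 0.038]
209 [0.422 0.004 0.044]
213 [0.422 0.004 0.052]
217 [0.422 0.004 0.06 ]
221 [0.422 0.004 0.066]
225 [0.424 0.003 0.065]
229 [0.426 0.001 0.066]
233 [ 0.429 -0.     0.065]
237 [ 0.431 -0.001  0.066]
241 [ 0.433 -0.003  0.066]
245 [ 0.429 -0.     0.081]
249 [0.428 0.    0.088]
253 [0.428 0.    0.091]
257 [0.428 0.    0.096]
261 [0.428 0.    0.1  ]
```

```bash
python3 - <<'E'
from h import *
P=np.load('P.npy')
for y in range(217,262,4): print(y,[P[y,c].round(3).tolist() for c in (300,306,309,316,322,326,332)])
E
python3 -m crank '[{"delta_rot":[0,0,0],"offset":[0,0,0],"hand":-1},{"delta_rot":[0,0,0],"offset":[0,0,0],"hand":-1},{"delta_rot":[0,0,0],"offset":[0,0,0],"hand":-1},{"delta_rot":[0,0,0],"offset":[0,0,0],"hand":-1},{"delta_rot":[0,0,0],"offset":[0,0,0],"hand":-0.4},{"delta_rot":[0,0,0],"offset":[0,0,0],"hand":-0.4},{"delta_rot":[0,0,0],"offset":[0,0,0],"hand":-0.4},{"delta_rot":[0,0,0],"offset":[0,0,0],"hand":-0.4}]' 25
```

```text
217 [[0.421, -0.008, 0.044], [0.424, -0.005, 0.044], [0.424, -0.003, 0.045], [0.422, 0.004, 0.06], [0.424, 0.007, 0.059], [0.426, 0.009, 0.056], [0.433, 0.01, 0.044]]
221 [[0.424, -0.01, 0.045], [0.426, -0.006, 0.044], [0.427, -0.005, 0.044], [0.422, 0.004, 0.066], [0.425, 0.007, 0.063], [0.426, 0.009, 0.063], [0.435, 0.009, 0.045]]
225 [[0.427, -0.012, 0.044], [0.428, -0.008, 0.045], [0.43, -0.006, 0.045], [0.424, 0.003, 0.065], [0.426, 0.006, 0.065], [0.428, 0.008, 0.065], [0.438, 0.007, 0.044]]
229 [[0.429, -0.013, 0.044], [0.431, -0.01, 0.045], [0.431, -0.007, 0.047], [0.426, 0.001, 0.066], [0.429, 0.004, 0.065], [0.43, 0.006, 0.064], [0.441, 0.006, 0.044]]
233 [[0.432, -0.015, 0.044], [0.434, -0.011, 0.045], [0.43, -0.006, 0.057], [0.429, -0.0, 0.065], [0.431, 0.003, 0.066], [0.432, 0.005, 0.066], [0.443, 0.004, 0.044]]
237 [[0.434, -0.017, 0.044], [0.437, -0.013, 0.044], [0.43, -0.006, 0.062], [0.431, -0.001, 0.066], [0.433, 0.002, 0.065], [0.444, -0.001, 0.044], [0.446, 0.003, 0.045]]
241 [[0.437, -0.018, 0.045], [0.436, -0.012, 0.052], [0.431, -0.007, 0.066], [0.433, -0.003, 
[... 334 characters left out ...]
088], [0.43, 0.003, 0.088], [0.431, 0.005, 0.087], [0.457, -0.003, 0.038]]
253 [[0.447, -0.025, 0.039], [0.425, -0.004, 0.092], [0.426, -0.003, 0.092], [0.428, 0.0, 0.091], [0.43, 0.003, 0.091], [0.431, 0.005, 0.092], [0.461, -0.005, 0.037]]
257 [[0.427, -0.009, 0.089], [0.426, -0.005, 0.095], [0.427, -0.003, 0.095], [0.428, 0.0, 0.096], [0.43, 0.003, 0.096], [0.431, 0.004, 0.095], [0.436, 0.005, 0.088]]
261 [[0.427, -0.009, 0.093], [0.426, -0.004, 0.099], [0.427, -0.003, 0.099], [0.428, 0.0, 0.1], [0.429, 0.003, 0.1], [0.431, 0.004, 0.1], [0.436, 0.005, 0.093]]
clock: 7.9
tcp_pos: [0.4361, -0.005, 0.05]
ee_rot: [-0.844, -3.026, 0.0]
force: [-0.2, 0.2, -0.6]
finger_gap: 0.296
grip_force: 0.0
```

The wrist depth shows the fingertips near z ≈ 0.08 with the TCP reading 0.05, and the fingers shut above the bar without touching it. I go down in small steps while checking the force.

```bash
python3 -m crank '[{"delta_rot":[0,0,0],"offset":[0,0,0.03],"hand":-0.5},{"delta_rot":[0,0,0],"offset":[0,0,0.06],"hand":-0.5},{"delta_rot":[0,0,0],"offset":[0,0,0.08],"hand":-0.5},{"delta_rot":[0,0,0],"offset":[0,0,0.1],"hand":-0.5},{"delta_rot":[0,0,0],"offset":[0,0,0.1],"hand":-1},{"delta_rot":[0,0,0],"offset":[0,0,0.1],"hand":-1},{"delta_rot":[0,0,0],"offset":[0,0,0.1],"hand":-1},{"delta_rot":[0,0,0],"offset":[0,0,0.1],"hand":-1}]' 25
```

```text
clock: 8.9
tcp_pos: [0.4361, -0.0045, 0.0297]
ee_rot: [0.844, 3.026, 0.0]
force: [2.8, 2.1, -10.8]
finger_gap: 0.106
grip_force: 26.3
```

Gripped (the gap fits the 10 mm bar). The real tips sit about 28 mm above the reported TCP. Turning counter-clockwise 108°.

```bash
python3 -m crank '[{"delta_rot":[0,0,-0.15],"offset":[0,0,0],"hand":-1},{"delta_rot":[0,0,-0.3],"offset":[0,0,0],"hand":-1},{"delta_rot":[0,0,-0.45],"offset":[0,0,0],"hand":-1},{"delta_rot":[0,0,-0.6],"offset":[0,0,0],"hand":-1},{"delta_rot":[0,0,-0.7],"offset":[0,0,0],"hand":-1},{"delta_rot":[0,0,-0.8],"offset":[0,0,0],"hand":-1},{"delta_rot":[0,0,-0.8],"offset":[0,0,0],"hand":-1},{"delta_rot":[0,0,-0.8],"offset":[0,0,0],"hand":-1}]'
python3 -c "
from h import *
st()"
python3 -m crank '[{"delta_rot":[0,0,-0.15],"offset":[0,0,0],"hand":-1},{"delta_rot":[0,0,-0.3],"offset":[0,0,0],"hand":-1},{"delta_rot":[0,0,-0.45],"offset":[0,0,0],"hand":-1},{"delta_rot":[0,0,-0.6],"offset":[0,0,0],"hand":-1},{"delta_rot":[0,0,-0.7],"offset":[0,0,0],"hand":-1},{"delta_rot":[0,0,-0.8],"offset":[0,0,0],"hand":-1},{"delta_rot":[0,0,-0.8],"offset":[0,0,0],"hand":-1},{"delta_rot":[0,0,-0.8],"offset":[0,0,0],"hand":-1}]'
python3 -c "
from h import *
s=st();print(s['joint_positions'],s['wrist_torque'])"
```

```text
clock: 9.9
tcp_pos: [0.4362, -0.0042, 0.0297]
ee_rot: [-0.131, 3.139, 0.001]
force: [2.2, 4.2, -9.4]
finger_gap: 0.106
grip_force: 26.2
t 9.90 tcp [ 0.4362 -0.0042  0.0297] rv [-1.310e-01  3.139e+00  1.000e-03] F [ 2.2  4.2 -9.4] gap 0.106 grip 26.2 j7 1.80
clock: 10.9
tcp_pos: [0.436, -0.0038, 0.0297]
ee_rot: [-1.095, 2.945, 0.002]
force: [3.1, 5.0, -9.8]
finger_gap: 0.105
grip_force: 26.3
t 10.90 tcp [ 0.436  -0.0038  0.0297] rv [-1.095e+00  2.945e+00  2.000e-03] F [ 3.1  5.  -9.8] gap 0.105 grip 26.3 j7 2.37
[-0.51301397  0.25745746  0.46767079  2.24371004 -0.18638177  0.67568938
  2.37005001] [ 1.17740114 -0.6145229   0.00584919]
```

j7 is close to its limit, so I release, lift, turn the hand half a turn back and regrip.

```bash
python3 -m crank '[{"delta_rot":[0,0,0],"offset":[0,0,0],"hand":-0.3},{"delta_rot":[0,0,0],"offset":[0,0,0],"hand":-0.3},{"delta_rot":[0,0,0],"offset":[0,0,-0.2],"hand":-0.3},{"delta_rot":[0,0,0.2],"offset":[0,0,-0.25],"hand":-0.3},{"delta_rot":[0,0,0.4],"offset":[0,0,-0.25],"hand":-0.3},{"delta_rot":[0,0,0.6],"offset":[0,0,-0.25],"hand":-0.3},{"delta_rot":[0,0,0.8],"offset":[0,0,-0.25],"hand":-0.3},{"delta_rot":[0,0,1],"offset":[0,0,-0.25],"hand":-0.3}]'
for i in 1 2; do python3 -m crank '[{"delta_rot":[0,0,0.2],"offset":[0,0,0],"hand":-0.3},{"delta_rot":[0,0,0.4],"offset":[0,0,0],"hand":-0.3},{"delta_rot":[0,0,0.6],"offset":[0,0,0],"hand":-0.3},{"delta_rot":[0,0,0.8],"offset":[0,0,0],"hand":-0.3},{"delta_rot":[0,0,1],"offset":[0,0,0],"hand":-0.3},{"delta_rot":[0,0,1],"offset":[0,0,0],"hand":-0.3},{"delta_rot":[0,0,1],"offset":[0,0,0],"hand":-0.3},{"delta_rot":[0,0,1],"offset":[0,0,0],"hand":-0.3}]'|tail -3; done
python3 look.py w4 selector_grip; python3 go.py -0.092 0 0.03 -2.51327 s;python3 go.py -0.092 0 0.03 0.628 s
python3 -c "
from h import *
i=cv2.imread('pics/w4.png');cv2.imwrite('pics/w4c.png',cv2.resize(i[100:350,170:470],(720,600)))"
```

```text
clock: 11.9
tcp_pos: [0.4363, -0.006, 0.0804]
ee_rot: [0.126, 3.139, -0.001]
force: [-1.0, 0.2, -0.0]
finger_gap: 0.354
grip_force: 0.0
force: [0.2, -0.1, -0.2]
finger_gap: 0.351
grip_force: 0.0
force: [-0.1, 0.1, -0.6]
finger_gap: 0.348
grip_force: 0.0
t 13.90 tcp [ 0.4361 -0.005   0.08  ] rv [-2.299 -2.14   0.   ] F [-0.1  0.1 -0.6] gap 0.348 grip 0.0 j7 0.03
cam [0.443 0.077 0.25 ] fwd [-0.02 -0.32 -0.95]
selector_grip 0.97 [313.1 225.2] ray [ 0.4352 -0.0054  0.0605] depth [ 0.435 -0.003  0.065]
t 14.00 tcp [ 0.4362 -0.0051  0.08  ] rv [-2.3  -2.14 -0.  ] F [-0.6  0.7 -0.9] gap 0.35 grip 0.0 j7 0.03
target [ 0.4373 -0.0057  0.03  ] offset [-0.003  0.006  0.25 ] rot [ 0.    -0.    -2.999]
t 14.00 tcp [ 0.4362 -0.0051  0.08  ] rv [-2.3  -2.14 -0.  ] F [-0.6  0.7 -0.9] gap 0.35 grip 0.0 j7 0.03
target [ 0.4373 -0.0057  0.03  ] offset [-0.003  0.006  0.25 ] rot [-0.    -0.     1.002]
```

View pics/w4c.png

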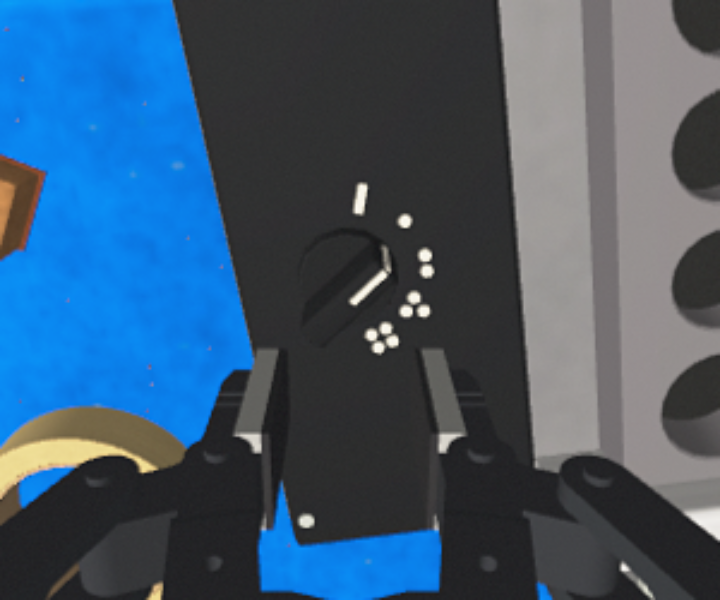

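The crop shows the pointer line at (370,288) aimed at one dot (405,221). Rotate 45° more, drop and grip.

```bash
python3 -m crank '[{"delta_rot":[0,0,0.2],"offset":[0,0,0],"hand":-0.3},{"delta_rot":[0,0,0.4],"offset":[0,0,0],"hand":-0.3},{"delta_rot":[0,0,0.6],"offset":[0,0,0],"hand":-0.3},{"delta_rot":[0,0,0.8],"offset":[0,0,0],"hand":-0.3},{"delta_rot":[0,0,1],"offset":[0,0,0],"hand":-0.3},{"delta_rot":[0,0,1],"offset":[0,0,0.1],"hand":-0.4},{"delta_rot":[0,0,1],"offset":[0,0,0.2],"hand":-0.5},{"delta_rot":[0,0,1],"offset":[0,0,0.25],"hand":-0.5}]' 25|tail -4
python3 -m crank '[{"delta_rot":[0,0,0],"offset":[0,0,0],"hand":-1},{"delta_rot":[0,0,0],"offset":[0,0,0],"hand":-1},{"delta_rot":[0,0,0],"offset":[0,0,0],"hand":-1},{"delta_rot":[0,0,-0.2],"offset":[0,0,0],"hand":-1},{"delta_rot":[0,0,-0.4],"offset":[0,0,0],"hand":-1},{"delta_rot":[0,0,-0.6],"offset":[0,0,0],"hand":-1},{"delta_rot":[0,0,-0.8],"offset":[0,0,0],"hand":-1},{"delta_rot":[0,0,-0.8],"offset":[0,0,0],"hand":-1}]'
python3 -m crank '[{"delta_rot":[0,0,0],"offset":[0,0,0],"hand":-1},{"delta_rot":[0,0,0],"offset":[0,0,0],"hand":-0.3},{"delta_rot":[0,0,0],"offset":[0,0,0],"hand":-0.3},{"delta_rot":[0,0,0],"offset":[0,0,-0.2],"hand":0},{"delta_rot":[0,0,0],"offset":[0,0,-0.4],"hand":0},{"delta_rot":[0,0,0],"offset":[0,0,-0.6],"hand":0},{"delta_rot":[0,0,0],"offset":[0,0,-0.6],"hand":0},{"delta_rot":[0,0,0],"offset":[0,0,-0.6],"hand":0}]'|tail -4
python3 look.py w5 selector_grip,well_0,well_big,pot_0,pot_big;  python3 -c "
from h import *
i=cv2.imread('pics/w5.png');cv2.imwrite('pics/w5c.png',i[:,:])"
```

```text
ee_rot: [-2.944, -1.096, 0.003]
force: [-0.5, -0.1, -0.0]
finger_gap: 0.247
grip_force: 0.0
clock: 16.0
tcp_pos: [0.4353, -0.0053, 0.0293]
ee_rot: [2.463, 1.95, -0.001]
force: [2.3, 0.1, -18.4]
finger_gap: 0.102
grip_force: 26.6
ee_rot: [-2.462, -1.951, -0.003]
force: [0.0, -1.1, -0.5]
finger_gap: 0.501
grip_force: 0.0
t 17.00 tcp [ 0.4366 -0.005   0.1505] rv [-2.462 -1.951 -0.003] F [ 0.  -1.1 -0.5] gap 0.501 grip 0.0 j7 -0.29
cam [0.455 0.075 0.32 ] fwd [-0.07 -0.31 -0.95]
selector_grip 0.68 [311.4 194.9] ray [ 0.4327 -0.0029  0.0605] depth [ 0.433 -0.001  0.065]
well_0 0.91 [422.5 130.6] ray [0.5532 0.0297 0.037 ] depth [0.554 0.03  0.036]
well_0 0.69 [430.  168.3] ray [ 0.5568 -0.01    0.037 ] depth [ 0.559 -0.011  0.034]
well_0 0.68 [413.2  79.6] ray [0.5497 0.0782 0.037 ] depth [0.551 0.079 0.036]
well_big 0.63 [435.  209.3] ray [ 0.5605 -0.0605  0.029 ] depth [ 0.562 -0.061  0.028]
pot_0 0.52 [367.6 326.8] ray [ 0.4599 -0.2338  0.    ] depth [0.456 0.006 0.248]
pot_big 0.56 [497.3 310.8] ray [ 0.6431 -0.2477  0.    ] depth [ 0.636 -0.234  0.012]
```

View pics/w5c.png

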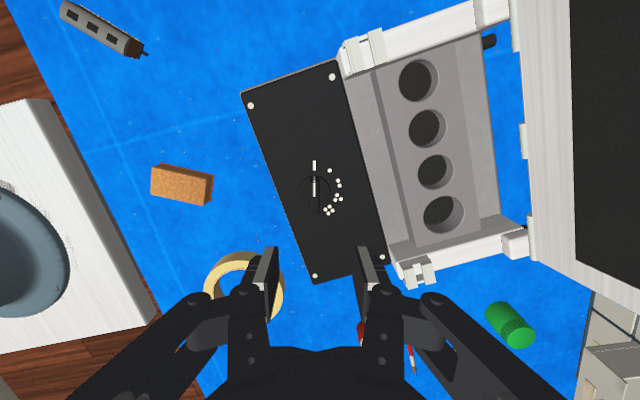

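The selector is now at off: the pointer line (315,185) is in line with the bar mark (315,165). Touch places its axis at (0.436,-0.005). On to the pots. I check the cradle's profile as well.

```bash
sed -i 's/o=np.array(\[.529,.002\])/o=np.array([.528,.0025])/' go.py; python3 - <<'E'
from h import *
P=np.load('P.npy').reshape(-1,3); c,s=np.cos(.084),np.sin(.084)
q=(P[:,:2]-[.528,.0025])@np.array([[c,-s],[s,c]])
for y in (.006,.05,-.04):
  for x in np.arange(-.04,.10,.008):
    m=(abs(q[:,0]-x)<.004)&(abs(q[:,1]-y)<.003)
    print(round(x,3),np.median(P[m,2]).round(3) if m.any() else None,end='; ')
  print()
E
python3 go.py .48 -.22 .2 1.655
```

```text
-0.04 0.037; -0.032 0.024; -0.024 0.024; -0.016 0.024; -0.008 0.031; 0.0 0.05; 0.008 0.05; 0.016 0.05; 0.024 0.05; 0.032 0.05; 0.04 0.05; 0.048 0.05; 0.056 0.05; 0.064 0.05; 0.072 None; 0.08 0.024; 0.088 0.086; 0.096 0.138; 
-0.04 0.037; -0.032 0.024; -0.024 0.025; -0.016 0.024; -0.008 0.031; 0.0 0.05; 0.008 0.05; 0.016 0.05; 0.024 0.05; 0.032 0.05; 0.04 0.05; 0.048 0.05; 0.056 0.05; 0.064 0.05; 0.072 None; 0.08 0.024; 0.088 0.025; 0.096 0.137; 
-0.04 0.037; -0.032 0.025; -0.024 0.024; -0.016 0.024; -0.008 0.029; 0.0 0.05; 0.008 0.05; 0.016 0.05; 0.024 0.05; 0.032 0.05; 0.04 0.05; 0.048 0.05; 0.056 0.05; 0.064 0.05; 0.072 None; 0.08 0.025; 0.088 0.086; 0.096 0.139; 
t 17.30 tcp [ 0.4354 -0.0053  0.1491] rv [-2.462 -1.951  0.004] F [ 0.  -0.1  0.2] gap 0.5 grip 0.0 j7 -0.29
target [ 0.48 -0.22  0.2 ] offset [-0.994  0.462 -0.254] rot [-0.002  0.002 -0.4  ]
```

```bash
python3 -m crank '[{"delta_rot":[0,0,-0.1],"offset":[0,0,-0.25],"hand":0.2},{"delta_rot":[0,0,-0.2],"offset":[-0.2,0.1,-0.25],"hand":0.2},{"delta_rot":[0,0,-0.3],"offset":[-0.4,0.2,-0.25],"hand":0.2},{"delta_rot":[0,0,-0.4],"offset":[-0.6,0.3,-0.25],"hand":0.2},{"delta_rot":[0,0,-0.4],"offset":[-0.8,0.4,-0.25],"hand":0.2},{"delta_rot":[0,0,-0.4],"offset":[-0.99,0.46,-0.25],"hand":0.2},{"delta_rot":[0,0,-0.4],"offset":[-0.99,0.46,-0.25],"hand":0.2},{"delta_rot":[0,0,-0.4],"offset":[-0.99,0.46,-0.25],"hand":0.2}]'|tail -2
python3 look.py w6 pot_0,pot_big,glue; cat > pots.py <<'E'
import sys; from h import *
# top-disc centre from cloud: points of pot near (x,y), top height h
P=np.load('P.npy').reshape(-1,3)
x,y,h,r=map(float,sys.argv[1:5])
m=(np.hypot(P[:,0]-x,P[:,1]-y)<.04)&(abs(P[:,2]-h)<.006)
Q=P[m]; c,rad=cv2.minEnclosingCircle(Q[:,:2].astype(np.float32)); print('n',m.sum(),'circle',np.round(c,4),round(rad,4),'median',np.median(Q,0).round(4))
E
python3 pots.py .456 -.235 .042 .0155; python3 pots.py .583 -.32 .05 .019
```

```text
finger_gap: 0.603
grip_force: 0.0
t 18.30 tcp [ 0.4802 -0.2181  0.1993] rv [-2.125e+00 -2.312e+00  1.000e-03] F [-0.1  1.9  0.2] gap 0.603 grip 0.0 j7 0.67
cam [ 0.474 -0.136  0.369] fwd [ 0.03 -0.32 -0.95]
pot_0 0.87 [301.1 179.4] ray [ 0.4628 -0.229   0.    ] depth [ 0.463 -0.22   0.035]
pot_big 0.85 [375.3 241.4] ray [ 0.5795 -0.3138  0.    ] depth [ 0.573 -0.305  0.019]
pot_big 0.75 [429.5 203.4] ray [ 0.6466 -0.248   0.    ] depth [ 0.632 -0.239  0.029]
n 415 circle [ 0.4607 -0.2341] 0.0147 median [ 0.4606 -0.2337  0.0402]
n 260 circle [ 0.585  -0.3176] 0.0179 median [ 0.5897 -0.3101  0.0482]
```

View pics/w6.png

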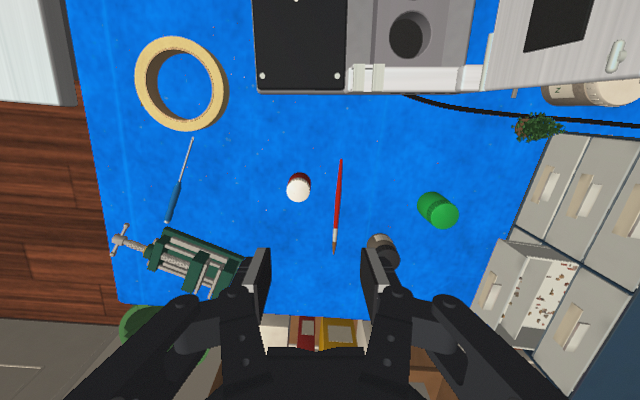

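The picture shows the small pot (298,187), the big pot (382,250), and the green look-alike (438,208, ignored). There are no other pots, so it is one small and one big. Picking the small pot.

```bash
python3 go.py .4605 -.234 -.008 1.655
```

```text
t 18.50 tcp [ 0.4808 -0.2169  0.1997] rv [-2.122e+00 -2.315e+00 -1.000e-03] F [-0.5 -0.2  0.5] gap 0.599 grip 0.0 j7 0.67
target [ 0.4605 -0.234  -0.008 ] offset [-0.078 -0.109  1.038] rot [-0.    -0.002  0.004]
```

```bash
python3 -m crank '[{"delta_rot":[0,0,0],"offset":[-0.08,-0.11,0.2],"hand":0.2},{"delta_rot":[0,0,0],"offset":[-0.08,-0.11,0.4],"hand":0.2},{"delta_rot":[0,0,0],"offset":[-0.08,-0.11,0.6],"hand":0.2},{"delta_rot":[0,0,0],"offset":[-0.08,-0.11,0.8],"hand":0.2},{"delta_rot":[0,0,0],"offset":[-0.08,-0.11,0.9],"hand":0.2},{"delta_rot":[0,0,0],"offset":[-0.08,-0.11,0.96],"hand":0.2},{"delta_rot":[0,0,0],"offset":[-0.08,-0.11,1],"hand":0.2},{"delta_rot":[0,0,0],"offset":[-0.08,-0.11,1],"hand":0.2}]' 25
python3 go.py .4605 -.234 -.008 1.655
```

```text
clock: 19.5
tcp_pos: [0.4605, -0.2367, 0.0004]
ee_rot: [2.125, 2.313, 0.001]
force: [0.7, -0.2, -0.3]
finger_gap: 0.6
grip_force: 0.0
t 19.50 tcp [ 4.605e-01 -2.367e-01  4.000e-04] rv [2.125e+00 2.313e+00 1.000e-03] F [ 0.7 -0.2 -0.3] gap 0.6 grip 0.0 j7 0.99
target [ 0.4605 -0.234  -0.008 ] offset [0.014 0.001 0.042] rot [0.001 0.    0.   ]
```

```bash
python3 -m crank '[{"delta_rot":[0,0,0],"offset":[0.012,0,0.025],"hand":0.2},{"delta_rot":[0,0,0],"offset":[0.012,0,0.05],"hand":0.2},{"delta_rot":[0,0,0],"offset":[0.012,0,0.05],"hand":-1},{"delta_rot":[0,0,0],"offset":[0.012,0,0.05],"hand":-1},{"delta_rot":[0,0,0],"offset":[0.012,0,0.05],"hand":-1},{"delta_rot":[0,0,0],"offset":[0.012,0,0.05],"hand":-1},{"delta_rot":[0,0,0],"offset":[0.012,0,0.05],"hand":-1},{"delta_rot":[0,0,0],"offset":[0.012,0,0.05],"hand":-1}]' 25
python3 look.py w7 pot_0 
python3 -c "
from h import *
i=cv2.imread('pics/w7.png');cv2.imwrite('pics/w7c.png',cv2.resize(i[150:400,170:470],(720,600)))"
```

```text
clock: 20.5
tcp_pos: [0.4598, -0.2343, -0.01]
ee_rot: [2.126, 2.313, -0.0]
force: [-0.1, 0.3, 0.1]
finger_gap: 0.348
grip_force: 24.7
t 20.50 tcp [ 0.4598 -0.2343 -0.01  ] rv [ 2.126  2.313 -0.   ] F [-0.1  0.3  0.1] gap 0.348 grip 24.7 j7 1.00
cam [ 0.453 -0.152  0.16 ] fwd [ 0.03 -0.32 -0.95]
pot_0 0.62 [315.7 239.7] ray [ 0.4603 -0.232   0.    ] depth [ 0.459 -0.22   0.023]
```

View pics/w7c.png

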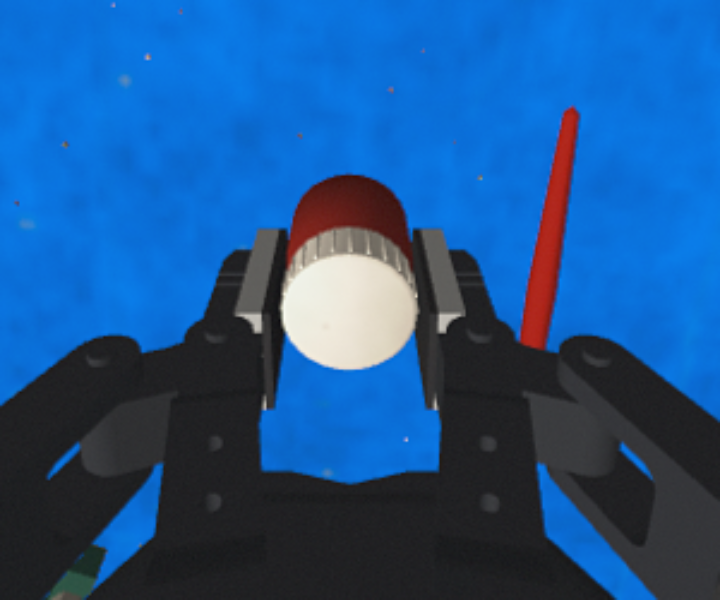

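Gripped squarely: the white cap (348,305) sits between the pads. I measure the pot's offset in the grip, then lift and carry it above well_1.

```bash
python3 pots.py .46 -.234 .042 .0155; python3 go.py .03 .028 .12 1.5708 s
```

```text
n 3187 circle [ 0.4598 -0.2284] 0.0285 median [ 0.4601 -0.2309  0.0401]
t 20.60 tcp [ 0.4598 -0.2343 -0.01  ] rv [ 2.126  2.313 -0.   ] F [0.6 0.2 0.2] gap 0.343 grip 24.7 j7 1.00
target [0.5555 0.0329 0.12  ] offset [ 1.291  0.589 -0.65 ] rot [0. 0. 0.]
```

```bash
python3 -m crank '[{"delta_rot":[0,0,0],"offset":[0,0,-0.2],"hand":-1},{"delta_rot":[0,0,0],"offset":[0,0,-0.4],"hand":-1},{"delta_rot":[0,0,0],"offset":[0,0,-0.65],"hand":-1},{"delta_rot":[0,0,0],"offset":[0.2,0.1,-0.65],"hand":-1},{"delta_rot":[0,0,0],"offset":[0.4,0.2,-0.65],"hand":-1},{"delta_rot":[0,0,0],"offset":[0.6,0.3,-0.65],"hand":-1},{"delta_rot":[0,0,0],"offset":[0.8,0.4,-0.65],"hand":-1},{"delta_rot":[0,0,0],"offset":[0.8,0.4,-0.65],"hand":-1}]'
python3 look.py w8 well_0,well_big,selector_grip; python3 go.py .03 .028 .12 1.5708 s
```

```text
clock: 21.6
tcp_pos: [0.5277, -0.0626, 0.1196]
ee_rot: [-2.115, -2.322, -0.002]
force: [0.4, -0.7, -0.3]
finger_gap: 0.347
grip_force: 25.0
t 21.60 tcp [ 0.5277 -0.0626  0.1196] rv [-2.115e+00 -2.322e+00 -2.000e-03] F [ 0.4 -0.7 -0.3] gap 0.347 grip 25.0 j7 0.48
cam [0.52  0.016 0.29 ] fwd [ 0.03 -0.32 -0.95]
well_0 0.79 [353.7 144. ] ray [ 0.5565 -0.0136  0.037 ] depth [ 0.557 -0.012  0.036]
well_0 0.63 [357.1  94.3] ray [0.554  0.0282 0.037 ] depth [0.554 0.031 0.036]
well_0 0.58 [362.6  35.9] ray [0.5525 0.0719 0.037 ] depth [0.552 0.075 0.037]
selector_grip 0.87 [209.4 128.6] ray [ 0.4355 -0.0103  0.0605] depth [ 0.438 -0.006  0.066]
selector_grip 0.55 [350.6 194.2] ray [ 0.5555 -0.0559  0.0605] depth [ 0.561 -0.061  0.027]
t 21.80 tcp [ 0.5253 -0.0697  0.1199] rv [ 2.129e+00  2.310e+00 -1.000e-03] F [-0.6  0.  -0.5] gap 0.346 grip 25.0 j7 0.48
target [0.5555 0.0329 0.12  ] offset [ 0.499  0.193 -0.001] rot [-0.001  0.001 -0.003]
```

```bash
cat > rims.py <<'E'
from h import *
s=observe(); print(np.round(s['tcp_pos'],4),np.round(s['joint_vel'],3).max())
K,R,t=cam('wrist'); img,D=snapshot('wrist'); save('rims',img); P=cloud('wrist',D)
o=np.array([.528,.0025]); c,q=np.cos(.084),np.sin(.084); M=np.array([[c,-q],[q,c]])
Z=P[...,2]; L=(P[...,:2]-o)@M
top=np.median(Z[(L[...,0]>.005)&(L[...,0]<.06)&(abs(L[...,1])<.085)&(abs(Z-.052)<.006)]); print('rim z seen',top)
hole=((Z<top-.004)&(L[...,0]>.002)&(L[...,0]<.058)&(abs(L[...,1])<.1)&(D>0)).astype(np.uint8)
hole=cv2.morphologyEx(hole,cv2.MORPH_OPEN,np.ones((3,3)))
for cn in cv2.findContours(hole,cv2.RETR_EXTERNAL,cv2.CHAIN_APPROX_NONE)[0]:
    if len(cn)<40: continue
    W=np.array([ray_z('wrist',u,.053)[:2] for u in cn[:,0]])
    A=np.c_[2*W,np.ones(len(W))]; x=np.linalg.lstsq(A,(W**2).sum(1),rcond=None)[0]; r=np.sqrt(x[2]+x[0]**2+x[1]**2)
    print('centre',x[:2].round(4),'r',r.round(4),'shaker',((x[:2]-o)@M).round(4),'resid',np.std(np.hypot(*(W-x[:2]).T)).round(4))
E
python3 rims.py
```

```text
[ 0.5253 -0.0697  0.1199] 0.011
rim z seen 0.051256855599807916
centre [ 0.5623 -0.0577] r 0.0197 shaker [ 0.0291 -0.0629] resid 0.0003
centre [ 0.5584 -0.0108] r 0.0166 shaker [ 0.0292 -0.0158] resid 0.0002
centre [0.555  0.0322] r 0.0166 shaker [0.0294 0.0273] resid 0.0002
centre [0.5514 0.0747] r 0.0162 shaker [0.0294 0.0699] resid 0.0007
```

```bash
python3 go.py .555 .0322 .06 1.655
```

```text
t 21.85 tcp [ 0.5253 -0.0699  0.12  ] rv [ 2.13e+00  2.31e+00 -1.00e-03] F [ 0.1 -0.8 -0.6] gap 0.347 grip 25.0 j7 0.48
target [0.555  0.0322 0.06  ] offset [0.497 0.19  0.3  ] rot [-0.     0.    -0.004]
```

```bash
python3 -m crank '[{"delta_rot":[0,0,0],"offset":[0.2,0.08,0],"hand":-1},{"delta_rot":[0,0,0],"offset":[0.4,0.16,0],"hand":-1},{"delta_rot":[0,0,0],"offset":[0.497,0.19,0],"hand":-1},{"delta_rot":[0,0,0],"offset":[0.497,0.19,0.1],"hand":-1},{"delta_rot":[0,0,0],"offset":[0.497,0.19,0.2],"hand":-1},{"delta_rot":[0,0,0],"offset":[0.497,0.19,0.3],"hand":-1},{"delta_rot":[0,0,0],"offset":[0.497,0.19,0.3],"hand":-1},{"delta_rot":[0,0,0],"offset":[0.497,0.19,0.3],"hand":-1}]'
python3 go.py .555 .0322 .029 1.655
python3 -c "
from h import *
i,D=snapshot('wrist');save('w9',i[100:400,150:490])"
```

```text
clock: 22.85
tcp_pos: [0.5557, 0.0332, 0.0599]
ee_rot: [2.127, 2.311, -0.001]
force: [-0.6, 0.3, -0.1]
finger_gap: 0.348
grip_force: 25.0
t 22.85 tcp [0.5557 0.0332 0.0599] rv [ 2.127e+00  2.311e+00 -1.000e-03] F [-0.6  0.3 -0.1] gap 0.348 grip 25.0 j7 0.37
target [0.555  0.0322 0.029 ] offset [-0.005 -0.004  0.155] rot [-0.     0.001 -0.002]
```

View pics/w9.png

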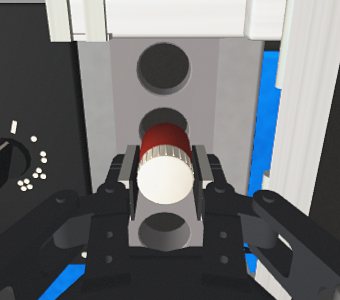

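The pot hangs above well_1 (the hole peeks out at (163,125)). Lowering it.

```bash
python3 -m crank '[{"delta_rot":[0,0,0],"offset":[-0.003,-0.003,0.03],"hand":-1},{"delta_rot":[0,0,0],"offset":[-0.003,-0.003,0.06],"hand":-1},{"delta_rot":[0,0,0],"offset":[-0.003,-0.003,0.085],"hand":-1},{"delta_rot":[0,0,0],"offset":[-0.003,-0.003,0.11],"hand":-1},{"delta_rot":[0,0,0],"offset":[-0.003,-0.003,0.135],"hand":-1},{"delta_rot":[0,0,0],"offset":[-0.003,-0.003,0.155],"hand":-1},{"delta_rot":[0,0,0],"offset":[-0.003,-0.003,0.155],"hand":-1},{"delta_rot":[0,0,0],"offset":[-0.003,-0.003,0.155],"hand":-1}]'
```

```text
clock: 23.9
tcp_pos: [0.5552, 0.0335, 0.0291]
ee_rot: [2.126, 2.313, 0.0]
force: [0.3, -0.1, -0.1]
finger_gap: 0.346
grip_force: 25.0
```

```bash
python3 -m crank '[{"delta_rot":[0,0,0],"offset":[0,0,0.005],"hand":-0.1},{"delta_rot":[0,0,0],"offset":[0,0,0.005],"hand":-0.1},{"delta_rot":[0,0,0],"offset":[0,0,0.005],"hand":-0.1},{"delta_rot":[0,0,0],"offset":[0,0,-0.15],"hand":-0.1},{"delta_rot":[0,0,0],"offset":[0,0,-0.35],"hand":0.2},{"delta_rot":[0,0,0],"offset":[-0.25,0,-0.6],"hand":0.2},{"delta_rot":[0,0,0],"offset":[-0.5,0,-0.7],"hand":0.3},{"delta_rot":[0,0,0],"offset":[-0.7,0,-0.7],"hand":0.3}]'|head -2
python3 -m crank '[{"delta_rot":[0,0,0],"offset":[-0.2,0,0],"hand":0.3},{"delta_rot":[0,0,0],"offset":[-0.4,0,0],"hand":0.3},{"delta_rot":[0,0,0],"offset":[-0.6,0,0],"hand":0.3},{"delta_rot":[0,0,0],"offset":[-0.8,0,0],"hand":0.3},{"delta_rot":[0,0,0],"offset":[-0.8,0,0],"hand":0.3},{"delta_rot":[0,0,0],"offset":[-0.8,0,0],"hand":0.3},{"delta_rot":[0,0,0],"offset":[-0.8,0,0],"hand":0.3},{"delta_rot":[0,0,0],"offset":[-0.8,0,0],"hand":0.3}]'|head -2
python3 look.py w10 pot_0,pot_big,well_0;  python3 pots.py .583 -.318 .05 .019; python3 pots.py .555 .0325 .079 .0155
```

```text
clock: 24.9
tcp_pos: [0.5691, -0.1093, 0.1725]
clock: 25.9
tcp_pos: [0.5808, -0.2635, 0.1688]
t 25.90 tcp [ 0.5808 -0.2635  0.1688] rv [-2.123e+00 -2.315e+00 -1.000e-03] F [-0.6 -0.1  0.1] gap 0.648 grip 0.0 j7 0.82
cam [ 0.574 -0.182  0.339] fwd [ 0.03 -0.32 -0.95]
pot_big 0.88 [313.2 217.8] ray [ 0.5832 -0.3197  0.    ] depth [ 0.582 -0.303  0.037]
pot_big 0.82 [366.2 170.1] ray [ 0.6438 -0.2501  0.    ] depth [ 0.634 -0.24   0.047]
well_0 0.59 [376.8 297.2] ray [ 0.6743 -0.4096  0.037 ] depth [ 0.609 -0.262  0.233]
n 688 circle [ 0.5844 -0.3197] 0.0182 median [ 0.5841 -0.3185  0.0482]
n 0 circle [0. 0.] 0.0 median [nan nan nan]
  return _methods._mean(a, axis=axis, dtype=dtype,
  ret = um.true_divide(
```

View pics/w10.png

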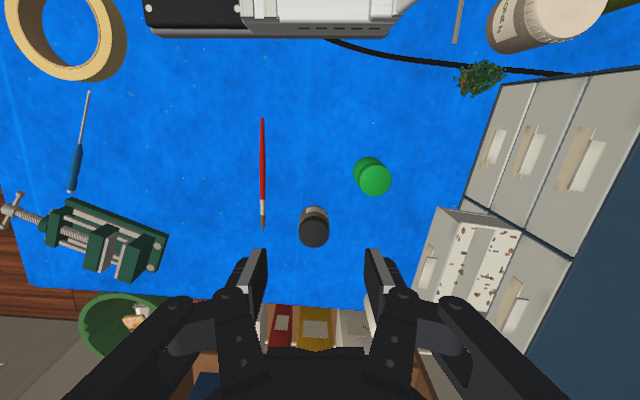

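The picture shows the big pot, black cap, at (314,227), the green one at (372,176), and the drawer at the right. Check the drawer clearance and the moves.

```bash
python3 - <<'E'
from h import *
P=np.load('P.npy').reshape(-1,3)
for y in np.arange(-.42,-.24,.03):
    m=(abs(P[:,1]-y)<.01)&(P[:,0]>.605)&(P[:,2]>.015)&(P[:,2]<.17)
    i=np.argsort(P[m,0])[:400:80]; print(y.round(2),P[m][i].round(3).tolist())
E
python3 go.py .5842 -.319 .06 1.655
```

```text
-0.42 [[0.669, -0.43, 0.035]]
-0.39 [[0.738, -0.39, 0.058], [0.782, -0.38, 0.058], [0.792, -0.382, 0.058], [0.797, -0.394, 0.059], [0.8, -0.385, 0.163]]
-0.36 [[0.697, -0.35, 0.091], [0.707, -0.36, 0.087], [0.708, -0.363, 0.058], [0.708, -0.36, 0.058], [0.744, -0.357, 0.057]]
-0.33 [[0.697, -0.337, 0.091], [0.702, -0.321, 0.092], [0.707, -0.324, 0.092], [0.709, -0.334, 0.095], [0.709, -0.329, 0.09]]
-0.3 [[0.71, -0.31, 0.102], [0.711, -0.309, 0.075], [0.711, -0.298, 0.093], [0.712, -0.299, 0.074], [0.712, -0.291, 0.079]]
-0.27 [[0.63, -0.261, 0.028], [0.646, -0.262, 0.048], [0.713, -0.277, 0.102], [0.713, -0.275, 0.102], [0.714, -0.278, 0.063]]
t 26.10 tcp [ 0.5804 -0.2647  0.169 ] rv [-2.125 -2.314 -0.   ] F [ 0.1 -0.9 -0.1] gap 0.649 grip 0.0 j7 0.82
target [ 0.5842 -0.319   0.06  ] offset [-0.272 -0.004  0.545] rot [ 0.    -0.     0.001]
```

Clear. Descend and grip.

```bash
python3 -m crank '[{"delta_rot":[0,0,0],"offset":[-0.14,0,0.1],"hand":0.3},{"delta_rot":[0,0,0],"offset":[-0.272,0,0.25],"hand":0.3},{"delta_rot":[0,0,0],"offset":[-0.272,0,0.45],"hand":0.3},{"delta_rot":[0,0,0],"offset":[-0.272,0,0.65],"hand":0.3},{"delta_rot":[0,0,0],"offset":[-0.272,0,0.8],"hand":0.3},{"delta_rot":[0,0,0],"offset":[-0.272,0,0.865],"hand":0.3},{"delta_rot":[0,0,0],"offset":[-0.272,0,0.865],"hand":0.3},{"delta_rot":[0,0,0],"offset":[-0.272,0,0.865],"hand":0.3}]' 25
python3 -m crank '[{"delta_rot":[0,0,0],"offset":[0,0,0],"hand":-1},{"delta_rot":[0,0,0],"offset":[0,0,0],"hand":-1},{"delta_rot":[0,0,0],"offset":[0,0,0],"hand":-1},{"delta_rot":[0,0,0],"offset":[0,0,0],"hand":-1},{"delta_rot":[0,0,0],"offset":[0,0,0],"hand":-1},{"delta_rot":[0,0,0],"offset":[0,0,-0.2],"hand":-1},{"delta_rot":[0,0,0],"offset":[0,0,-0.4],"hand":-1},{"delta_rot":[0,0,0],"offset":[0,0,-0.6],"hand":-1}]' 25
python3 go.py .5623 -.0577 .13 1.655
```

```text
clock: 27.1
tcp_pos: [0.586, -0.3205, -0.0023]
ee_rot: [2.124, 2.311, 0.001]
force: [0.5, -0.2, 0.9]
finger_gap: 0.649
grip_force: 0.0
clock: 28.1
tcp_pos: [0.5844, -0.3193, 0.1168]
ee_rot: [-2.126, -2.312, 0.0]
force: [0.5, -0.4, -0.3]
finger_gap: 0.425
grip_force: 25.3
t 28.10 tcp [ 0.5844 -0.3193  0.1168] rv [-2.126 -2.312  0.   ] F [ 0.5 -0.4 -0.3] gap 0.425 grip 25.3 j7 0.93
target [ 0.5623 -0.0577  0.13  ] offset [ 1.312 -0.    -0.066] rot [-0.001 -0.001 -0.   ]
```

```bash
python3 -m crank '[{"delta_rot":[0,0,0],"offset":[0.2,0,-0.06],"hand":-1},{"delta_rot":[0,0,0],"offset":[0.4,0,-0.06],"hand":-1},{"delta_rot":[0,0,0],"offset":[0.6,0,-0.06],"hand":-1},{"delta_rot":[0,0,0],"offset":[0.7,0,-0.06],"hand":-1},{"delta_rot":[0,0,0],"offset":[0.7,0,-0.06],"hand":-1},{"delta_rot":[0,0,0],"offset":[0.7,0,-0.06],"hand":-1},{"delta_rot":[0,0,0],"offset":[0.7,0,-0.06],"hand":-1},{"delta_rot":[0,0,0],"offset":[0.7,0,-0.06],"hand":-1}]'|head -2
python3 rims.py; python3 go.py .5623 -.0577 .065 1.655
python3 - <<'E'
from h import *
img,D=snapshot('wrist'); P=cloud('wrist',D); np.save('P.npy',P); save('w11',img[:330,150:490])
E
python3 pots.py .555 .0325 .079 .0155
```

```text
clock: 29.1
tcp_pos: [0.5728, -0.1817, 0.1281]
[ 0.5728 -0.1817  0.1281] 0.002
rim z seen 0.05110312224527662
centre [ 0.5632 -0.0594] r 0.0199 shaker [ 0.0299 -0.0646] resid 0.0003
centre [ 0.5601 -0.022 ] r 0.0081 shaker [ 0.0299 -0.0271] resid 0.0029
t 29.15 tcp [ 0.5728 -0.1814  0.128 ] rv [ 2.128e+00  2.311e+00 -1.000e-03] F [-0.2 -0.8  0. ] gap 0.428 grip 25.2 j7 0.71
target [ 0.5623 -0.0577  0.065 ] offset [ 0.621 -0.002  0.315] rot [ 0.     0.001 -0.002]
n 0 circle [0. 0.] 0.0 median [nan nan nan]
  return _methods._mean(a, axis=axis, dtype=dtype,
  ret = um.true_divide(
```

View pics/w11.png

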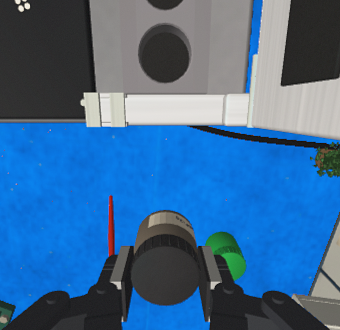

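The picture shows the big pot in the hand at (165,265) and the empty big well at (164,52). Carry it over and lower it.

```bash
python3 -m crank '[{"delta_rot":[0,0,0],"offset":[0.2,0,0],"hand":-1},{"delta_rot":[0,0,0],"offset":[0.4,0,0],"hand":-1},{"delta_rot":[0,0,0],"offset":[0.617,0,0],"hand":-1},{"delta_rot":[0,0,0],"offset":[0.617,0,0.1],"hand":-1},{"delta_rot":[0,0,0],"offset":[0.617,0,0.2],"hand":-1},{"delta_rot":[0,0,0],"offset":[0.617,0,0.3],"hand":-1},{"delta_rot":[0,0,0],"offset":[0.617,0,0.3],"hand":-1},{"delta_rot":[0,0,0],"offset":[0.617,0,0.3],"hand":-1}]'
python3 go.py .5627 -.0585 .026 1.655
```

```text
clock: 30.2
tcp_pos: [0.5628, -0.0586, 0.068]
ee_rot: [2.128, 2.31, -0.001]
force: [0.9, -1.0, -1.0]
finger_gap: 0.428
grip_force: 25.2
t 30.20 tcp [ 0.5628 -0.0586  0.068 ] rv [ 2.128e+00  2.310e+00 -1.000e-03] F [ 0.9 -1.  -1. ] gap 0.428 grip 25.2 j7 0.55
target [ 0.5627 -0.0585  0.026 ] offset [ 0.001 -0.001  0.21 ] rot [ 0.     0.001 -0.003]
```

```bash
python3 -m crank '[{"delta_rot":[0,0,0],"offset":[0,0,0.035],"hand":-1},{"delta_rot":[0,0,0],"offset":[0,0,0.07],"hand":-1},{"delta_rot":[0,0,0],"offset":[0,0,0.1],"hand":-1},{"delta_rot":[0,0,0],"offset":[0,0,0.13],"hand":-1},{"delta_rot":[0,0,0],"offset":[0,0,0.16],"hand":-1},{"delta_rot":[0,0,0],"offset":[0,0,0.185],"hand":-1},{"delta_rot":[0,0,0],"offset":[0,0,0.205],"hand":-1},{"delta_rot":[0,0,0],"offset":[0,0,0.205],"hand":-1}]'
python3 -c "
from h import *
st()"
```

```text
clock: 31.2
tcp_pos: [0.5626, -0.0577, 0.0266]
ee_rot: [2.126, 2.312, -0.001]
force: [0.9, -3.4, -0.4]
finger_gap: 0.429
grip_force: 26.6
t 31.20 tcp [ 0.5626 -0.0577  0.0266] rv [ 2.126e+00  2.312e+00 -1.000e-03] F [ 0.9 -3.4 -0.4] gap 0.429 grip 26.6 j7 0.59
```

```bash
python3 -m crank '[{"delta_rot":[0,0,0],"offset":[0,0,0],"hand":0.05},{"delta_rot":[0,0,0],"offset":[0,0,0],"hand":0.05},{"delta_rot":[0,0,0],"offset":[0,0,0],"hand":0.05},{"delta_rot":[0,0,0],"offset":[0,0,-0.25],"hand":0.05},{"delta_rot":[0,0,0],"offset":[0,0,-0.5],"hand":0},{"delta_rot":[0,0,0],"offset":[0,0,-0.8],"hand":-0.5},{"delta_rot":[0,0,0],"offset":[-0.25,-0.15,-0.9],"hand":-1},{"delta_rot":[0,0,0],"offset":[-0.3,-0.3,-0.9],"hand":-1}]'|head -2
python3 -m crank '[{"delta_rot":[0,0,0],"offset":[0,0,-0.2],"hand":-1},{"delta_rot":[0,0,0],"offset":[0,0,-0.4],"hand":-1},{"delta_rot":[0,0,0],"offset":[0,0,-0.4],"hand":-1},{"delta_rot":[0,0,0],"offset":[0,0,-0.4],"hand":-1},{"delta_rot":[0,0,0],"offset":[0,0,-0.4],"hand":-1},{"delta_rot":[0,0,0],"offset":[0,0,-0.4],"hand":-1},{"delta_rot":[0,0,0],"offset":[0,0,-0.4],"hand":-1},{"delta_rot":[0,0,0],"offset":[0,0,-0.4],"hand":-1}]'|head -2
python3 look.py w12 pot_0,pot_big,selector_grip,lid_edge,lid_hinge,stud_left,stud_right;python3 pots.py .555 .0325 .079 .0155;python3 pots.py .5627 -.058 .079 .0155
```

```text
clock: 32.2
tcp_pos: [0.5096, -0.1263, 0.2103]
clock: 33.2
tcp_pos: [0.5078, -0.122, 0.2867]
t 33.20 tcp [ 0.5078 -0.122   0.2867] rv [-2.126e+00 -2.313e+00  1.000e-03] F [-1.3 -0.  -0. ] gap -0.001 grip 0.0 j7 0.36
cam [ 0.501 -0.04   0.457] fwd [ 0.03 -0.32 -0.95]
pot_0 0.76 [361.8  54.5] ray [0.5641 0.0402 0.    ] depth [0.553 0.027 0.076]
pot_big 0.62 [351.2 123.7] ray [ 0.5609 -0.0589  0.    ] depth [ 0.55  -0.055  0.077]
pot_big 0.59 [382.8 235.5] ray [ 0.6431 -0.2491  0.    ] depth [ 0.634 -0.237  0.024]
selector_grip 0.98 [267.7  75.7] ray [ 0.4363 -0.0053  0.0605] depth [ 0.436 -0.005  0.065]
lid_edge 0.96 [493.1  53.6] ray [0.7576 0.0579 0.    ] depth [0.638 0.013 0.213]
lid_edge 0.27 [268.2  72.1] ray [0.427 0.005 0.   ] depth [ 0.438 -0.002  0.068]
lid_hinge 0.65 [417.9  75.5] ray [0.6527 0.0194 0.    ] depth [0.621 0.008 0.092]
stud_right 0.89 [493.5 178.2] ray [ 0.8133 -0.1271  0.    ] depth [ 0.681 -0.09   0.193]
n 508 circle [0.5568 0.0322] 0.015 median [0.5561 0.0319 0.0773]
n 581 circle [ 0.5628 -0.0574] 0.0178 median [ 0.5627 -0.0571  0.0773]
```

View pics/w12.png

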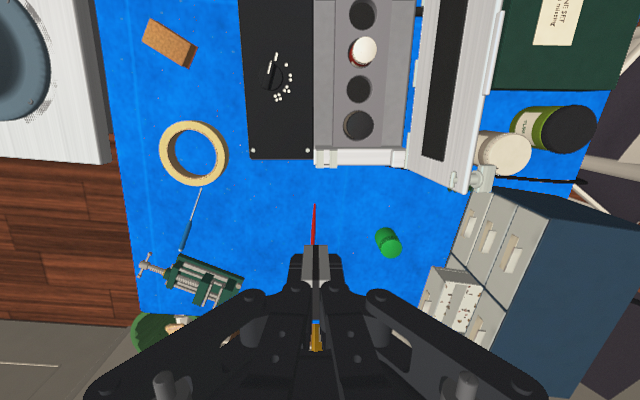

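Both pot tops read z ≈ 0.077, as the empty rims read 2 mm low, so both are seated. The small pot is at (363,50) and the big pot at (358,125). The selector points to the bar. Next the lid: check what stands behind it.

```bash
python3 - <<'E'
from h import *
P=np.load('P.npy').reshape(-1,3)
for x in np.arange(.62,.80,.02):
    print(x.round(2),end=': ')
    for y in np.arange(-.12,.10,.02):
        m=(abs(P[:,0]-x)<.01)&(abs(P[:,1]-y)<.01)
        print('%.0f'%(P[m,2].max()*1000) if m.any() else '-',end=' ')
    print()
E
python3 go.py .685 .015 .30 1.655
```

```text
0.62: 7 101 135 150 161 174 174 176 192 193 138 
0.64: 6 210 211 211 210 215 215 215 215 203 -0 
0.66: 6 208 201 -0 -0 -1 -1 - - - - 
0.68: -1 196 196 - - - - - - - - 
0.7: - - - - - - - - - - - 
0.72: - - - - - - - - - - - 
0.74: - 74 76 75 - - 53 54 54 54 54 
0.76: - 76 75 76 71 0 53 54 54 54 54 
0.78: -0 76 77 77 70 1 53 54 54 54 54 
0.8: - 75 76 76 36 -0 46 54 55 54 54 
t 33.60 tcp [ 0.508 -0.122  0.287] rv [2.126 2.313 0.   ] F [ 0.9 -0.  -0.3] gap -0.001 grip 0.0 j7 0.36
target [0.685 0.015 0.3  ] offset [ 0.608  0.94  -0.065] rot [ 0. -0. -0.]
```

```bash
python3 -m crank '[{"delta_rot":[0,0,0],"offset":[0.1,0.15,-0.065],"hand":-1},{"delta_rot":[0,0,0],"offset":[0.2,0.3,-0.065],"hand":-1},{"delta_rot":[0,0,0],"offset":[0.3,0.5,-0.065],"hand":-1},{"delta_rot":[0,0,0],"offset":[0.45,0.7,-0.065],"hand":-1},{"delta_rot":[0,0,0],"offset":[0.6,0.94,-0.065],"hand":-1},{"delta_rot":[0,0,0],"offset":[0.6,0.94,-0.065],"hand":-1},{"delta_rot":[0,0,0],"offset":[0.6,0.94,-0.065],"hand":-1},{"delta_rot":[0,0,0],"offset":[0.6,0.94,-0.065],"hand":-1}]'
python3 go.py .157 .01 .141 1.5708 s
```

```text
clock: 34.6
tcp_pos: [0.6844, 0.0112, 0.3006]
ee_rot: [2.129, 2.309, 0.0]
force: [-0.2, 0.3, 0.9]
finger_gap: 0.002
grip_force: 0.0
t 34.60 tcp [0.6844 0.0112 0.3006] rv [2.129 2.309 0.   ] F [-0.2  0.3  0.9] gap 0.002 grip 0.0 j7 0.34
target [0.6836 0.0256 0.141 ] offset [0.072 0.002 0.798] rot [ 0.     0.    -0.004]
```

```bash
python3 -m crank '[{"delta_rot":[0,0,0],"offset":[0.07,0,0.2],"hand":-1},{"delta_rot":[0,0,0],"offset":[0.07,0,0.4],"hand":-1},{"delta_rot":[0,0,0],"offset":[0.07,0,0.6],"hand":-1},{"delta_rot":[0,0,0],"offset":[0.07,0,0.8],"hand":-1},{"delta_rot":[0,0,0],"offset":[0.07,-0.08,0.8],"hand":-1},{"delta_rot":[0,0,0],"offset":[0.07,-0.15,0.79],"hand":-1},{"delta_rot":[0,0,0],"offset":[0.07,-0.23,0.75],"hand":-1},{"delta_rot":[0,0,0],"offset":[0.07,-0.31,0.72],"hand":-1}]'
python3 go.py .0623 .01 .146 1.5708 s;python3 go.py .0348 .01 .1246 1.5708 s;python3 go.py .0163 .01 .095 1.5708 s
```

```text
clock: 35.6
tcp_pos: [0.6224, 0.0217, 0.1577]
ee_rot: [2.126, 2.311, 0.005]
force: [3.5, -0.3, -0.8]
finger_gap: 0.002
grip_force: 1.0
t 35.60 tcp [0.6224 0.0217 0.1577] rv [2.126 2.311 0.005] F [ 3.5 -0.3 -0.8] gap 0.002 grip 1.0 j7 0.38
target [0.5892 0.0177 0.146 ] offset [-0.006 -0.167  0.058] rot [ 0.004 -0.001 -0.001]
t 35.60 tcp [0.6224 0.0217 0.1577] rv [2.126 2.311 0.005] F [ 3.5 -0.3 -0.8] gap 0.002 grip 1.0 j7 0.38
target [0.5618 0.0154 0.1246] offset [-0.006 -0.305  0.165] rot [ 0.004 -0.001 -0.001]
t 35.60 tcp [0.6224 0.0217 0.1577] rv [2.126 2.311 0.005] F [ 3.5 -0.3 -0.8] gap 0.002 grip 1.0 j7 0.38
target [0.5434 0.0138 0.095 ] offset [-0.006 -0.398  0.312] rot [ 0.004 -0.001 -0.001]
```

The lid is moving (3.5 N). Follow the arc.

```bash
python3 -m crank '[{"delta_rot":[0,0,0],"offset":[0,-0.08,0.025],"hand":-1},{"delta_rot":[0,0,0],"offset":[0,-0.167,0.058],"hand":-1},{"delta_rot":[0,0,0],"offset":[0,-0.24,0.105],"hand":-1},{"delta_rot":[0,0,0],"offset":[0,-0.305,0.165],"hand":-1},{"delta_rot":[0,0,0],"offset":[0,-0.36,0.235],"hand":-1},{"delta_rot":[0,0,0],"offset":[0,-0.4,0.312],"hand":-1},{"delta_rot":[0,0,0],"offset":[0,-0.42,0.395],"hand":-1},{"delta_rot":[0,0,0],"offset":[0,-0.425,0.44],"hand":-1}]'
python3 -c "
from h import *
st()"
```

```text
clock: 36.6
tcp_pos: [0.5364, 0.015, 0.0664]
ee_rot: [-2.125, -2.312, 0.003]
force: [-0.4, -0.4, -0.9]
finger_gap: -0.001
grip_force: 0.0
t 36.60 tcp [0.5364 0.015  0.0664] rv [-2.125 -2.312  0.003] F [-0.4 -0.4 -0.9] gap -0.001 grip 0.0 j7 0.43
```

```bash
python3 -m crank '[{"delta_rot":[0,0,0],"offset":[0,0,0.01],"hand":-1},{"delta_rot":[0,0,0],"offset":[0,0,0.02],"hand":-1},{"delta_rot":[0,0,0],"offset":[0,0,0.03],"hand":-1},{"delta_rot":[0,0,0],"offset":[0,0,0.035],"hand":-1},{"delta_rot":[0,0,0],"offset":[0,0,0.04],"hand":-1},{"delta_rot":[0,0,0],"offset":[0,0,0.045],"hand":-1},{"delta_rot":[0,0,0],"offset":[0,0,0.05],"hand":-1},{"delta_rot":[0,0,0],"offset":[0,0,0.05],"hand":-1}]'
```

```text
clock: 37.6
tcp_pos: [0.5379, 0.0151, 0.0607]
ee_rot: [-2.125, -2.31, -0.002]
force: [-6.7, 1.1, 19.4]
finger_gap: 0.003
grip_force: 9.6
```

Contact at TCP 0.0607 with 19 N means the lid is shut, which confirms the 29 mm tip offset. Lift and look at the studs.

```bash
python3 -m crank '[{"delta_rot":[0,0,0],"offset":[0,0,-0.2],"hand":-1},{"delta_rot":[0,0,0],"offset":[0,-0.1,-0.4],"hand":-0.5},{"delta_rot":[0,0,0],"offset":[0,-0.2,-0.6],"hand":-0.4},{"delta_rot":[0,0,0],"offset":[0,-0.2,-0.8],"hand":-0.4},{"delta_rot":[0,0,0],"offset":[-0.2,-0.2,-0.9],"hand":-0.4},{"delta_rot":[0,0,0],"offset":[-0.4,-0.2,-0.9],"hand":-0.4},{"delta_rot":[0,0,0],"offset":[-0.4,-0.2,-0.9],"hand":-0.4},{"delta_rot":[0,0,0],"offset":[-0.4,-0.2,-0.9],"hand":-0.4}]'|head -2
python3 look.py w13 lid_edge,stud_left,stud_right
python3 - <<'E'
from h import *
P=np.load('P.npy').reshape(-1,3)
c,s=np.cos(.084),np.sin(.084); L=(P[:,:2]-[.528,.0025])@np.array([[c,-s],[s,c]])
for y in (.106,-.106):
    m=(np.abs(L[:,0]+.015)<.025)&(abs(L[:,1]-y)<.03)&(P[:,2]>.112)
    print(y,m.sum(),L[m].mean(0).round(4),L[m].min(0).round(4),L[m].max(0).round(4),P[m,2].max().round(3), 'world',P[m].mean(0).round(4))
for x in (0,.03,.06): print(x,np.median(P[(abs(L[:,0]-x)<.004)&(abs(L[:,1]-.05)<.01)][:,2]).round(4))
E
```

```text
clock: 38.6
tcp_pos: [0.5041, -0.0677, 0.2377]
t 38.60 tcp [ 0.5041 -0.0677  0.2377] rv [-2.126e+00 -2.312e+00 -1.000e-03] F [-0.3  0.3 -0.9] gap 0.304 grip 0.0 j7 0.32
cam [0.498 0.015 0.408] fwd [ 0.03 -0.32 -0.95]
lid_edge 0.69 [316.3 117.8] ray [0.5003 0.0025 0.    ] depth [0.499 0.006 0.086]
stud_right 0.73 [328.5 223.1] ray [ 0.534  -0.1565  0.    ] depth [ 0.522 -0.106  0.12 ]
0.106 171 [-0.0153  0.0983] [-0.0188  0.0924] [-0.0113  0.1057] 0.123 world [0.5045 0.0991 0.1202]
-0.106 534 [-0.0031 -0.0869] [-0.0193 -0.1191] [ 0.01  -0.076] 0.332 world [ 0.5322 -0.0844  0.2505]
0 0.091
0.03 0.0882
0.06 0.0886
```

View pics/w13.png

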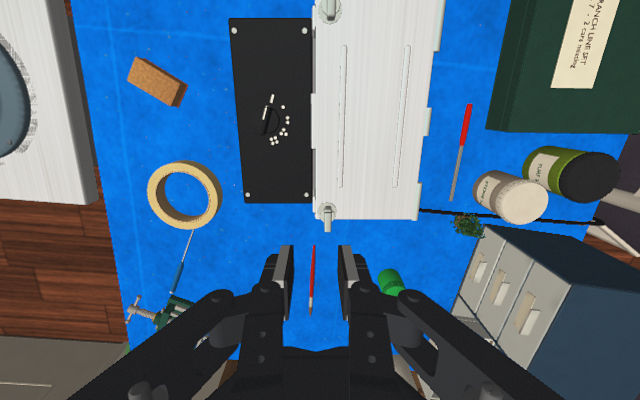

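The lid is shut. The right stud is at (328,215), the left at (328,8), and the selector points to the bar. Right stud first.

```bash
python3 go.py -.015 -.106 .08 1.5708 s
```

```text
t 38.80 tcp [ 0.5043 -0.0666  0.2376] rv [-2.123e+00 -2.315e+00  1.000e-03] F [0.2 0.6 1. ] gap 0.296 grip 0.0 j7 0.32
target [ 0.5219 -0.1044  0.08  ] offset [-0.196  0.072  0.788] rot [-0.001 -0.     0.003]
```

```bash
python3 -m crank '[{"delta_rot":[0,0,0],"offset":[-0.1,0.04,0.1],"hand":-0.4},{"delta_rot":[0,0,0],"offset":[-0.196,0.072,0.3],"hand":-0.4},{"delta_rot":[0,0,0],"offset":[-0.196,0.072,0.5],"hand":-0.4},{"delta_rot":[0,0,0],"offset":[-0.196,0.072,0.65],"hand":-0.4},{"delta_rot":[0,0,0],"offset":[-0.196,0.072,0.75],"hand":-0.4},{"delta_rot":[0,0,0],"offset":[-0.196,0.072,0.788],"hand":-0.4},{"delta_rot":[0,0,0],"offset":[-0.196,0.072,0.788],"hand":-0.4},{"delta_rot":[0,0,0],"offset":[-0.196,0.072,0.788],"hand":-0.4}]' 60
python3 -m crank '[{"delta_rot":[0,0,0],"offset":[0,0,0],"hand":-1},{"delta_rot":[0,0,0],"offset":[0,0,0],"hand":-1},{"delta_rot":[0,0,0],"offset":[0,0,0],"hand":-1},{"delta_rot":[0,0,0],"offset":[0,0,0.01],"hand":-1},{"delta_rot":[0,0,0],"offset":[0,0,0.02],"hand":-1},{"delta_rot":[0,0,0],"offset":[0,0,0.03],"hand":-1},{"delta_rot":[0,0,0],"offset":[0,0,0.04],"hand":-1},{"delta_rot":[0,0,0],"offset":[0,0,0.04],"hand":-1}]' 60
```

```text
clock: 39.8
tcp_pos: [0.5232, -0.106, 0.0815]
ee_rot: [2.125, 2.312, 0.003]
force: [0.5, -0.8, 0.0]
finger_gap: 0.301
grip_force: 0.0
clock: 40.8
tcp_pos: [0.5215, -0.1061, 0.0726]
ee_rot: [-2.126, -2.311, 0.001]
force: [-4.4, 0.5, 7.1]
finger_gap: 0.068
grip_force: 64.2
```

Gripped and pushed in (7 N ≈ 8 mm). Turn clockwise 90°.

```bash
python3 -m crank '[{"delta_rot":[0,0,0.15],"offset":[0,0,0],"hand":-1},{"delta_rot":[0,0,0.3],"offset":[0,0,0],"hand":-1},{"delta_rot":[0,0,0.45],"offset":[0,0,0],"hand":-1},{"delta_rot":[0,0,0.6],"offset":[0,0,0],"hand":-1},{"delta_rot":[0,0,0.75],"offset":[0,0,0],"hand":-1},{"delta_rot":[0,0,0.9],"offset":[0,0,0],"hand":-1},{"delta_rot":[0,0,1],"offset":[0,0,0],"hand":-1},{"delta_rot":[0,0,1],"offset":[0,0,0],"hand":-1}]'
python3 -m crank '[{"delta_rot":[0,0,0.15],"offset":[0,0,0],"hand":-1},{"delta_rot":[0,0,0.3],"offset":[0,0,0],"hand":-1},{"delta_rot":[0,0,0.45],"offset":[0,0,0],"hand":-1},{"delta_rot":[0,0,0.6],"offset":[0,0,0],"hand":-1},{"delta_rot":[0,0,0.75],"offset":[0,0,0],"hand":-1},{"delta_rot":[0,0,0.9],"offset":[0,0,0],"hand":-1},{"delta_rot":[0,0,1],"offset":[0,0,0],"hand":-1},{"delta_rot":[0,0,1],"offset":[0,0,0],"hand":-1}]'
python3 -c "
from h import *
s=st();R=Rn.from_rotvec(s['ee_rot']).as_matrix();print('bearing',np.arctan2(R[1,0],R[0,0])-.084,s['wrist_torque'])"
```

```text
clock: 41.8
tcp_pos: [0.5194, -0.1056, 0.0724]
ee_rot: [-2.846, -1.321, 0.007]
force: [-8.2, 1.6, 11.9]
finger_gap: 0.069
grip_force: 64.9
clock: 42.8
tcp_pos: [0.5184, -0.1038, 0.0724]
ee_rot: [-3.133, -0.133, 0.013]
force: [-11.7, 5.8, 14.7]
finger_gap: 0.073
grip_force: 65.3
t 42.80 tcp [ 0.5184 -0.1038  0.0724] rv [-3.133 -0.133  0.013] F [-11.7   5.8  14.7] gap 0.073 grip 65.3 j7 -0.62
bearing 0.0006210189520564069 [1.19725842 2.47123501 0.02804505]
```

```bash
python3 -m crank '[{"delta_rot":[0,0,0],"offset":[0,0,0],"hand":-0.4},{"delta_rot":[0,0,0],"offset":[0,0,0],"hand":-0.4},{"delta_rot":[0,0,0],"offset":[0,0,0],"hand":-0.4},{"delta_rot":[0,0,0],"offset":[0,0,-0.2],"hand":-0.4},{"delta_rot":[0,0,-0.2],"offset":[0,0,-0.4],"hand":-0.4},{"delta_rot":[0,0,-0.4],"offset":[0,0,-0.7],"hand":-0.4},{"delta_rot":[0,0,-0.6],"offset":[0,-0.2,-0.8],"hand":-0.4},{"delta_rot":[0,0,-0.8],"offset":[0,-0.3,-0.8],"hand":-0.4}]'
python3 go.py -.03 .02 .23 1.5708 s
```

```text
clock: 43.8
tcp_pos: [0.5192, -0.0442, 0.2343]
ee_rot: [2.94, 1.106, 0.008]
force: [0.0, 0.1, -0.9]
finger_gap: 0.3
grip_force: 0.0
t 43.80 tcp [ 0.5192 -0.0442  0.2343] rv [2.94  1.106 0.008] F [ 0.   0.1 -0.9] gap 0.3 grip 0.0 j7 -0.35
target [0.4964 0.0199 0.23  ] offset [ 0.126 -0.316  0.021] rot [ 0.005 -0.004 -1.19 ]
```

```bash
python3 -m crank '[{"delta_rot":[0,0,-0.15],"offset":[0.03,-0.06,0],"hand":-0.4},{"delta_rot":[0,0,-0.3],"offset":[0.06,-0.12,0],"hand":-0.4},{"delta_rot":[0,0,-0.45],"offset":[0.09,-0.18,0],"hand":-0.4},{"delta_rot":[0,0,-0.6],"offset":[0.12,-0.24,0],"hand":-0.4},{"delta_rot":[0,0,-0.8],"offset":[0.126,-0.316,0],"hand":-0.4},{"delta_rot":[0.005,-0.004,-1],"offset":[0.126,-0.316,0],"hand":-0.4},{"delta_rot":[0.005,-0.004,-1],"offset":[0.126,-0.316,0],"hand":-0.4},{"delta_rot":[0.005,-0.004,-1],"offset":[0.126,-0.316,0],"hand":-0.4}]' >/dev/null
python3 look.py w14 stud_left,stud_right,lid_edge;python3 - <<'E'
from h import *
P=np.load('P.npy').reshape(-1,3)
c,s=np.cos(.084),np.sin(.084); L=(P[:,:2]-[.528,.0025])@np.array([[c,-s],[s,c]])
for y in (.106,-.106):
    m=(np.abs(L[:,0]+.015)<.025)&(abs(L[:,1]-y)<.03)&(P[:,2]>.108)&(P[:,2]<.13)
    print(y,m.sum(),L[m].mean(0).round(4),L[m].min(0).round(4),L[m].max(0).round(4),P[m,2].max().round(4))
E
python3 go.py -.015 .106 .08 1.5708 s
python3 -c "
from h import *
i=cv2.imread('pics/w14.png');cv2.imwrite('pics/w14c.png',i[:300,180:500])"
```

```text
t 44.80 tcp [0.4949 0.0182 0.2323] rv [-2.302 -2.134  0.006] F [-0.1 -0.1  0.1] gap 0.297 grip 0.0 j7 0.09
cam [0.502 0.1   0.402] fwd [-0.03 -0.32 -0.95]
stud_left 0.89 [316.7 100.3] ray [0.5036 0.1093 0.    ] depth [0.503 0.107 0.122]
stud_right 0.55 [347.7 282.2] ray [ 0.535  -0.1857 -0.    ] depth [0.51  0.026 0.298]
lid_edge 0.79 [320.  197.8] ray [ 0.4983 -0.0309  0.    ] depth [ 0.499 -0.002  0.086]
0.106 252 [-0.0149  0.106 ] [-0.0189  0.0918] [-0.011   0.1196] 0.1226
-0.106 42 [-0.026  -0.1046] [-0.029  -0.1098] [-0.0233 -0.1021] 0.1184
t 45.00 tcp [0.4948 0.0178 0.2323] rv [-2.301 -2.136  0.007] F [-0.9 -0.  -0.2] gap 0.3 grip 0.0 j7 0.09
target [0.5042 0.1069 0.08  ] offset [0.449 0.017 0.761] rot [-0.006  0.002 -0.202]
```

View pics/w14c.png

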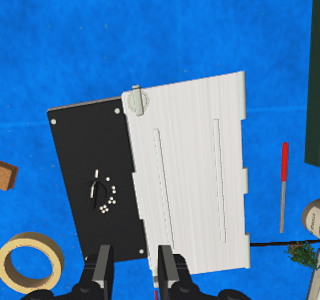

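The left stud (138,97) is out and parallel to the edge, at the expected spot. The right stud's wing now lies along x with its top at 0.118, so it is caught. Left stud now.

```bash
python3 -m crank '[{"delta_rot":[0,0,-0.1],"offset":[0.15,0,0.1],"hand":-0.4},{"delta_rot":[0,0,-0.2],"offset":[0.3,0.01,0.2],"hand":-0.4},{"delta_rot":[-0.006,0,-0.2],"offset":[0.449,0.017,0.3],"hand":-0.4},{"delta_rot":[-0.006,0,-0.2],"offset":[0.449,0.017,0.5],"hand":-0.4},{"delta_rot":[-0.006,0,-0.2],"offset":[0.449,0.017,0.65],"hand":-0.4},{"delta_rot":[-0.006,0,-0.2],"offset":[0.449,0.017,0.72],"hand":-0.4},{"delta_rot":[-0.006,0,-0.2],"offset":[0.449,0.017,0.76],"hand":-0.4},{"delta_rot":[-0.006,0,-0.2],"offset":[0.449,0.017,0.76],"hand":-0.4}]' 60
python3 -m crank '[{"delta_rot":[0,0,0],"offset":[0,0,0],"hand":-1},{"delta_rot":[0,0,0],"offset":[0,0,0],"hand":-1},{"delta_rot":[0,0,0],"offset":[0,0,0],"hand":-1},{"delta_rot":[0,0,0],"offset":[0,0,0.01],"hand":-1},{"delta_rot":[0,0,0],"offset":[0,0,0.02],"hand":-1},{"delta_rot":[0,0,0],"offset":[0,0,0.03],"hand":-1},{"delta_rot":[0,0,0],"offset":[0,0,0.04],"hand":-1},{"delta_rot":[0,0,0],"offset":[0,0,0.04],"hand":-1}]' 60
python3 go.py -.015 .106 .072 1.5708 s
```

```text
clock: 46.0
tcp_pos: [0.5044, 0.1071, 0.0806]
ee_rot: [2.126, 2.311, -0.001]
force: [0.5, -0.1, -0.6]
finger_gap: 0.295
grip_force: 0.0
clock: 47.0
tcp_pos: [0.5037, 0.1074, 0.0725]
ee_rot: [-2.126, -2.312, 0.002]
force: [-4.4, -0.8, 7.3]
finger_gap: 0.074
grip_force: 64.4
t 47.00 tcp [0.5037 0.1074 0.0725] rv [-2.126e+00 -2.312e+00  2.000e-03] F [-4.4 -0.8  7.3] gap 0.074 grip 64.4 j7 0.29
target [0.5042 0.1069 0.072 ] offset [-0.003  0.002  0.002] rot [-0.002  0.     0.   ]
```

```bash
python3 -m crank '[{"delta_rot":[0,0,0.15],"offset":[0,0,0],"hand":-1},{"delta_rot":[0,0,0.3],"offset":[0,0,0],"hand":-1},{"delta_rot":[0,0,0.45],"offset":[0,0,0],"hand":-1},{"delta_rot":[0,0,0.6],"offset":[0,0,0],"hand":-1},{"delta_rot":[0,0,0.75],"offset":[0,0,0],"hand":-1},{"delta_rot":[0,0,0.9],"offset":[0,0,0],"hand":-1},{"delta_rot":[0,0,1],"offset":[0,0,0],"hand":-1},{"delta_rot":[0,0,1],"offset":[0,0,0],"hand":-1}]'|head -5
python3 -m crank '[{"delta_rot":[0,0,0.15],"offset":[0,0,0],"hand":-1},{"delta_rot":[0,0,0.3],"offset":[0,0,0],"hand":-1},{"delta_rot":[0,0,0.45],"offset":[0,0,0],"hand":-1},{"delta_rot":[0,0,0.6],"offset":[0,0,0],"hand":-1},{"delta_rot":[0,0,0.75],"offset":[0,0,0],"hand":-1},{"delta_rot":[0,0,0.9],"offset":[0,0,0],"hand":-1},{"delta_rot":[0,0,1],"offset":[0,0,0],"hand":-1},{"delta_rot":[0,0,1],"offset":[0,0,0],"hand":-1}]'
python3 -m crank '[{"delta_rot":[0,0,0],"offset":[0,0,0],"hand":-0.4},{"delta_rot":[0,0,0],"offset":[0,0,0],"hand":-0.4},{"delta_rot":[0,0,0],"offset":[0,0,0],"hand":-0.4},{"delta_rot":[0,0,0],"offset":[0,0,-0.2],"hand":-0.4},{"delta_rot":[0,0,0],"offset":[0,0,-0.4],"hand":-0.4},{"delta_rot":[0,0,0],"offset":[-0.1,0.2,-0.6],"hand":-0.4},{"delta_rot":[0,0,0],"offset":[-0.25,0.4,-0.8],"hand":-0.4},{"delta_rot":[0,0,0],"offset":[-0.4,0.5,-0.8],"hand":-0.4}]'
python3 -m crank '[{"delta_rot":[0,0,0],"offset":[0,0,0],"hand":-0.4},{"delta_rot":[0,0,0],"offset":[0,0,0],"hand":-0.4},{"delta_rot":[0,0,0],"offset":[0,0,0],"hand":-0.4},{"delta_rot":[0,0,0],"offset":[0,0,-0.2],"hand":-0.4},{"delta_rot":[0,0,0],"offset":[0,0,-0.4],"hand":-0.4},{"delta_rot":[0,0,0],"offset":[0,0,-0.4],"hand":-0.4},{"delta_rot":[0,0,0],"offset":[0,0,-0.4],"hand":-0.4},{"delta_rot":[0,0,0],"offset":[0,0,-0.4],"hand":-0.4}]'|head -2
python3 look.py w15 stud_left,stud_right,selector_grip;python3 - <<'E'
from h import *
P=np.load('P.npy').reshape(-1,3)
c,s=np.cos(.084),np.sin(.084); L=(P[:,:2]-[.528,.0025])@np.array([[c,-s],[s,c]])
for y in (.106,-.106):
    m=(np.abs(L[:,0]+.015)<.025)&(abs(L[:,1]-y)<.03)&(P[:,2]>.108)&(P[:,2]<.13)
    print(y,m.sum(),L[m].mean(0).round(4),L[m].min(0).round(4),L[m].max(0).round(4),P[m,2].max().round(4), 'rect',cv2.minAreaRect((L[m]*1000).astype(np.float32)))
i=cv2.imread('pics/w15.png');cv2.imwrite('pics/w15c.png',i[:,:])
E
```

```text
clock: 48.0
tcp_pos: [0.5033, 0.1074, 0.0724]
ee_rot: [2.849, 1.323, -0.004]
force: [-4.4, 0.4, 7.7]
finger_gap: 0.073
clock: 49.0
tcp_pos: [0.503, 0.1078, 0.0724]
ee_rot: [3.138, 0.133, -0.005]
force: [-6.4, 2.3, 8.2]
finger_gap: 0.073
grip_force: 64.4
clock: 50.0
tcp_pos: [0.4319, 0.0337, 0.2026]
ee_rot: [-3.125, -0.122, 0.17]
force: [-1.6, 0.2, -1.9]
finger_gap: 0.301
grip_force: 0.0
clock: 51.0
tcp_pos: [0.4394, 0.0341, 0.2801]
t 51.00 tcp [0.4394 0.0341 0.2801] rv [-3.127 -0.124  0.178] F [-1.  -0.1 -0.4] gap 0.301 grip 0.0 j7 -1.77
cam [0.542 0.039 0.44 ] fwd [-0.43 -0.02 -0.9 ]
stud_left 0.57 [253.4 105. ] ray [0.4892 0.1347 0.    ] depth [0.503 0.109 0.117]
stud_left 0.36 [343.  158.2] ray [ 0.4179 -0.0105  0.    ] depth [ 0.437 -0.003  0.066]
stud_right 0.59 [446.4 103.5] ray [ 0.5147 -0.1544  0.    ] depth [ 0.522 -0.103  0.116]
selector_grip 0.61 [345.3 158.5] ray [ 0.4352 -0.0066  0.0605] depth [ 0.437 -0.006  0.065]
0.106 223 [-0.0145  0.1051] [-0.0292  0.1017] [-0.0009  0.1104] 0.1194 rect ((-15.045116424560547, 106.06207275390625), (8.661700248718262, 28.228853225708008), 89.48336791992188)
-0.106 263 [-0.0148 -0.1044] [-0.0289 -0.1095] [-0.0015 -0.1011] 0.1187 rect ((-15.2080717086792, -105.356201171875), (27.382545471191406, 8.209142684936523), 0.9418108463287354)
```

Both wings stand at 90° (±1°), tops at 0.119, so they are locked and caught. Before gripping the selector, a dry check that bearing 0.084 can be reached there without tilt.

```bash
python3 go.py .436 -.005 .15 .084
```

```text
t 51.20 tcp [0.4399 0.034  0.281 ] rv [-3.124 -0.124  0.175] F [-0.1  0.1 -0.6] gap 0.301 grip 0.0 j7 -1.77
target [ 0.436 -0.005  0.15 ] offset [0.038 0.203 0.652] rot [-0.019  0.142 -0.006]
```

```bash
python3 -m crank '[{"delta_rot":[0,0.05,0],"offset":[0,0.1,0.2],"hand":-0.3},{"delta_rot":[-0.019,0.142,0],"offset":[0.038,0.2,0.4],"hand":-0.3},{"delta_rot":[-0.019,0.142,0],"offset":[0.038,0.2,0.65],"hand":-0.3},{"delta_rot":[-0.019,0.142,0],"offset":[0.038,0.2,0.65],"hand":-0.3},{"delta_rot":[-0.019,0.142,0],"offset":[0.038,0.2,0.65],"hand":-0.3},{"delta_rot":[-0.019,0.142,0],"offset":[0.038,0.2,0.65],"hand":-0.3},{"delta_rot":[-0.019,0.142,0],"offset":[0.038,0.2,0.65],"hand":-0.3},{"delta_rot":[-0.019,0.142,0],"offset":[0.038,0.2,0.65],"hand":-0.3}]'|head -3
python3 go.py .436 -.005 .15 .084; python3 -c "
from h import *
print(observe()['joint_positions'])"; python3 go.py .436 -.005 .08 1.341
```

```text
clock: 52.2
tcp_pos: [0.4375, -0.0037, 0.1517]
ee_rot: [-3.137, -0.125, -0.004]
t 52.20 tcp [ 0.4375 -0.0037  0.1517] rv [-3.137 -0.125 -0.004] F [-0.2 -0.7  0.6] gap 0.35 grip 0.0 j7 -1.67
target [ 0.436 -0.005  0.15 ] offset [-0.008  0.006  0.009] rot [-0.002 -0.004 -0.005]
[-1.54958335 -0.11810715  1.45331869  2.17861739  0.13941077  0.97858695
 -1.6657628 ]
t 52.20 tcp [ 0.4375 -0.0037  0.1517] rv [-3.137 -0.125 -0.004] F [-0.2 -0.7  0.6] gap 0.35 grip 0.0 j7 -1.67
target [ 0.436 -0.005  0.08 ] offset [-0.009  0.006  0.359] rot [ 0.    -0.004 -1.606]
```

```bash
python3 -m crank '[{"delta_rot":[0,0,-0.2],"offset":[0,0,0],"hand":-0.4},{"delta_rot":[0,0,-0.4],"offset":[0,0,0],"hand":-0.4},{"delta_rot":[0,0,-0.6],"offset":[0,0,0],"hand":-0.4},{"delta_rot":[0,0,-0.8],"offset":[0,0,0],"hand":-0.4},{"delta_rot":[0,0,-1],"offset":[0,0,0],"hand":-0.4},{"delta_rot":[0,0,-1],"offset":[0,0,0],"hand":-0.4},{"delta_rot":[0,0,-1],"offset":[0,0,0],"hand":-0.4},{"delta_rot":[0,0,-1],"offset":[0,0,0],"hand":-0.4}]'>/dev/null
python3 -m crank '[{"delta_rot":[0,0,-0.2],"offset":[0,0,0],"hand":-0.4},{"delta_rot":[0,0,-0.4],"offset":[0,0,0],"hand":-0.4},{"delta_rot":[0,0,-0.6],"offset":[0,0,0],"hand":-0.4},{"delta_rot":[0,0,-0.6],"offset":[0,0,0.1],"hand":-0.4},{"delta_rot":[0,0,-0.6],"offset":[0,0,0.2],"hand":-0.4},{"delta_rot":[0,0,-0.6],"offset":[0,0,0.3],"hand":-0.4},{"delta_rot":[0,0,-0.6],"offset":[0,0,0.3],"hand":-0.4},{"delta_rot":[0,0,-0.6],"offset":[0,0,0.3],"hand":-0.4}]'>/dev/null
python3 go.py .436 -.005 .03 1.341; python3 -c "
from h import *
print(observe()['joint_positions'])
i,_=snapshot('wrist');save('w16',cv2.resize(i[100:350,170:470],(600,500)))"
```

```text
t 54.20 tcp [ 0.4286 -0.0047  0.0997] rv [2.464 1.941 0.012] F [ 0.4 -0.2 -0.5] gap 0.298 grip 0.0 j7 -0.75
target [ 0.436 -0.005  0.03 ] offset [0.006 0.033 0.349] rot [ 0.011 -0.004 -0.009]
[-1.7663729  -0.40965964  1.57008113  2.24737182  0.5128038   0.95092666
 -0.74508809]
```

View pics/w16.png

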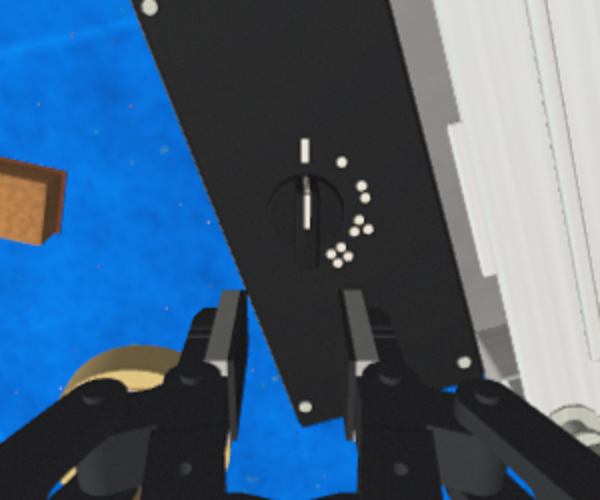

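The crop shows the selector at off: line (307,205) under the bar mark (305,150). The elbow has swung to its limits though (j2, j3). I rise and turn the hand counter-clockwise to bring it back.

```bash
python3 -m crank '[{"delta_rot":[0,0,0],"offset":[0,0,-0.3],"hand":-0.4},{"delta_rot":[0,0,0],"offset":[0,0.1,-0.6],"hand":-0.4},{"delta_rot":[0,0,-0.2],"offset":[-0.1,0.25,-0.9],"hand":-0.4},{"delta_rot":[0,0,-0.4],"offset":[-0.3,0.4,-1],"hand":-0.4},{"delta_rot":[0,0,-0.6],"offset":[-0.5,0.5,-1],"hand":-0.4},{"delta_rot":[0,0,-0.8],"offset":[-0.5,0.5,-1],"hand":-0.4},{"delta_rot":[0,0,-1],"offset":[-0.5,0.5,-1],"hand":-0.4},{"delta_rot":[0,0,-1],"offset":[-0.5,0.5,-1],"hand":-0.4}]'>/dev/null
python3 -c "
from h import *
print(st()['joint_positions'].round(2) if 0 else np.round(observe()['joint_positions'],2))"
python3 -m crank '[{"delta_rot":[0,0,-0.2],"offset":[0,0,0],"hand":-0.4},{"delta_rot":[0,0,-0.4],"offset":[0,0,0],"hand":-0.4},{"delta_rot":[0,0,-0.6],"offset":[0,0,0],"hand":-0.4},{"delta_rot":[0,0,-0.6],"offset":[0,0,0],"hand":-0.4},{"delta_rot":[0,0,-0.6],"offset":[0,0,0],"hand":-0.4},{"delta_rot":[0,0,-0.6],"offset":[0,0,0],"hand":-0.4},{"delta_rot":[0,0,-0.6],"offset":[0,0,0],"hand":-0.4},{"delta_rot":[0,0,-0.6],"offset":[0,0,0],"hand":-0.4}]'>/dev/null
python3 -c "
from h import *
print(np.round(observe()['joint_positions'],2))"; python3 go.py .436 -.005 .1 1.341
```

```text
[-1.48 -0.39  1.41  1.84  0.4   1.38  0.38]
[-1.49 -0.4   1.41  1.84  0.4   1.38  0.85]
t 56.25 tcp [ 0.5006 -0.1247  0.3   ] rv [0.85  3.016 0.006] F [-1.3  0.6  0.1] gap 0.3 grip 0.0 j7 0.85
target [ 0.436 -0.005  0.1  ] offset [0.595 0.336 0.998] rot [0.012 0.003 1.593]
```

```bash
cat > j.py <<'E'
from h import *
s=observe(); print('t %.1f'%s['clock'],np.round(s['tcp_pos'],3),'j',np.round(s['joint_positions'],2))
E
python3 go.py .65 -.05 .32 2.6 |tail -1
python3 -m crank '[{"delta_rot":[0,0,0],"offset":[-0.15,-0.02,0],"hand":-0.4},{"delta_rot":[0,0,0],"offset":[-0.3,-0.03,0],"hand":-0.4},{"delta_rot":[0,0,0],"offset":[-0.45,-0.04,0],"hand":-0.4},{"delta_rot":[0,0,0],"offset":[-0.6,-0.06,0],"hand":-0.4},{"delta_rot":[0,0,0],"offset":[-0.75,-0.07,0],"hand":-0.4},{"delta_rot":[0,0,0],"offset":[-0.75,-0.07,0],"hand":-0.4},{"delta_rot":[0,0,0],"offset":[-0.75,-0.07,0],"hand":-0.4},{"delta_rot":[0,0,0],"offset":[-0.75,-0.07,0],"hand":-0.4}]'>/dev/null; python3 j.py
python3 -m crank '[{"delta_rot":[0,0,-0.2],"offset":[0,0,0],"hand":-0.4},{"delta_rot":[0,0,-0.4],"offset":[0,0,0],"hand":-0.4},{"delta_rot":[0,0,-0.6],"offset":[0,0,0],"hand":-0.4},{"delta_rot":[0,0,-0.8],"offset":[0,0,0],"hand":-0.4},{"delta_rot":[0,0,-0.8],"offset":[0,0,0],"hand":-0.4},{"delta_rot":[0,0,-0.8],"offset":[0,0,0],"hand":-0.4},{"delta_rot":[0,0,-0.8],"offset":[0,0,0],"hand":-0.4},{"delta_rot":[0,0,-0.8],"offset":[0,0,0],"hand":-0.4}]'>/dev/null; python3 j.py
```

```text
target [ 0.65 -0.05  0.32] offset [-0.443  0.709 -0.093] rot [ 0.007  0.009 -0.01 ]
t 57.2 [ 0.544 -0.188  0.326] j [-1.58 -0.41  1.57  1.71  0.43  1.39  0.96]
t 58.2 [ 0.544 -0.188  0.326] j [-1.58 -0.41  1.57  1.71  0.43  1.39  1.58]
```

```bash
python3 go.py .52 .1 .32 2.9 |tail -1;python3 go.py .3 .5 .32 2.9 |tail -1
```

```text
target [0.52 0.1  0.32] offset [ 8.000e-03  1.445e+00 -1.000e-03] rot [-0.014  0.075  0.408]
target [0.3  0.5  0.32] offset [ 0.944  3.525 -0.096] rot [-0.014  0.075  0.408]
```

```bash
for i in 1 2 3; do python3 -m crank '[{"delta_rot":[0,0,0],"offset":[0.06,0.2,0],"hand":-0.4},{"delta_rot":[0,0,0],"offset":[0.1,0.4,0],"hand":-0.4},{"delta_rot":[0,0,0],"offset":[0.16,0.6,0],"hand":-0.4},{"delta_rot":[0,0,0],"offset":[0.21,0.8,0],"hand":-0.4},{"delta_rot":[0,0,0],"offset":[0.26,1,0],"hand":-0.4},{"delta_rot":[0,0,0],"offset":[0.26,1,0],"hand":-0.4},{"delta_rot":[0,0,0],"offset":[0.26,1,0],"hand":-0.4},{"delta_rot":[0,0,0],"offset":[0.26,1,0],"hand":-0.4}]' >/dev/null; python3 j.py; done; python3 go.py .2 .6 .3 2.9 |tail -1
```

```text
t 59.2 [0.477 0.006 0.319] j [-1.31 -0.29  1.03  1.92  0.29  1.33  1.28]
t 60.2 [0.41  0.201 0.312] j [-1.41 -0.2   0.74  1.95  0.19  1.31  0.92]
t 61.2 [0.343 0.396 0.305] j [-1.55  0.03  0.6   1.81  0.04  1.28  0.68]
target [0.2 0.6 0.3] offset [ 0.636  1.072 -0.032] rot [-0.014  0.075  0.404]
```

```bash
python3 -m crank '[{"delta_rot":[0,0,0],"offset":[0.1,0.2,0],"hand":-0.4},{"delta_rot":[0,0,0],"offset":[0.2,0.4,0],"hand":-0.4},{"delta_rot":[0,0,0.1],"offset":[0.3,0.6,0],"hand":-0.4},{"delta_rot":[0,0,0.2],"offset":[0.4,0.8,0],"hand":-0.4},{"delta_rot":[-0.014,0.075,0.3],"offset":[0.63,1,0],"hand":-0.4},{"delta_rot":[-0.014,0.075,0.4],"offset":[0.63,1,0],"hand":-0.4},{"delta_rot":[-0.014,0.075,0.4],"offset":[0.63,1,0],"hand":-0.4},{"delta_rot":[-0.014,0.075,0.4],"offset":[0.63,1,0],"hand":-0.4}]' >/dev/null; python3 j.py; python3 go.py .436 -.005 .15 2.9
```

```text
t 62.2 [0.203 0.586 0.294] j [-1.72  0.28  0.51  1.58 -0.14  1.31  0.15]
t 62.25 tcp [0.2025 0.5859 0.2941] rv [0.371 3.119 0.   ] F [-0.5 -0.5  1.2] gap 0.302 grip 0.0 j7 0.15
target [ 0.436 -0.005  0.15 ] offset [-1.828 -2.598  0.721] rot [0.    0.001 0.006]
```

```bash
for i in 1 2; do python3 -m crank '[{"delta_rot":[0,0,0.2],"offset":[0,0,0],"hand":-0.4},{"delta_rot":[0,0,0.4],"offset":[0,0,0],"hand":-0.4},{"delta_rot":[0,0,0.6],"offset":[0,0,0],"hand":-0.4},{"delta_rot":[0,0,0.8],"offset":[0,0,0],"hand":-0.4},{"delta_rot":[0,0,1],"offset":[0,0,0],"hand":-0.4},{"delta_rot":[0,0,1],"offset":[0,0,0],"hand":-0.4},{"delta_rot":[0,0,1],"offset":[0,0,0],"hand":-0.4},{"delta_rot":[0,0,1],"offset":[0,0,0],"hand":-0.4}]' >/dev/null; python3 j.py;done; python3 go.py .436 -.005 .25 1.341
```

```text
t 63.2 [0.201 0.587 0.294] j [-1.81  0.3   0.63  1.59 -0.18  1.32 -0.61]
t 64.2 [0.201 0.587 0.294] j [-1.91  0.32  0.76  1.59 -0.22  1.32 -1.35]
t 64.25 tcp [0.2006 0.5869 0.2936] rv [ 2.465  1.947 -0.   ] F [-0.9 -0.7  0.5] gap 0.301 grip 0.0 j7 -1.35
target [ 0.436 -0.005  0.25 ] offset [-2.607  1.83   0.219] rot [-0.     0.    -0.005]
```

Counter-clockwise turns relax the elbow, so I use the flipped grasp (bearing 1.341+π) and approach while turning counter-clockwise.

```bash
for i in 1 2; do python3 -m crank '[{"delta_rot":[0,0,-0.2],"offset":[0,0,0],"hand":-0.4},{"delta_rot":[0,0,-0.4],"offset":[0,0,0],"hand":-0.4},{"delta_rot":[0,0,-0.6],"offset":[0,0,0],"hand":-0.4},{"delta_rot":[0,0,-0.8],"offset":[0,0,0],"hand":-0.4},{"delta_rot":[0,0,-1],"offset":[0,0,0],"hand":-0.4},{"delta_rot":[0,0,-1],"offset":[0,0,0],"hand":-0.4},{"delta_rot":[0,0,-1],"offset":[0,0,0],"hand":-0.4},{"delta_rot":[0,0,-1],"offset":[0,0,0],"hand":-0.4}]' >/dev/null; python3 j.py;done; python3 -m crank '[{"delta_rot":[0,0,-0.2],"offset":[0,0,0],"hand":-0.4},{"delta_rot":[0,0,-0.4],"offset":[0,0,0],"hand":-0.4},{"delta_rot":[0,0,-0.6],"offset":[0,0,0],"hand":-0.4},{"delta_rot":[0,0,-0.8],"offset":[0,0,0],"hand":-0.4},{"delta_rot":[0,0,-1],"offset":[0,0,0],"hand":-0.4},{"delta_rot":[0,0,-1],"offset":[0,0,0],"hand":-0.4},{"delta_rot":[0,0,-1],"offset":[0,0,0],"hand":-0.4},{"delta_rot":[0,0,-1],"offset":[0,0,0],"hand":-0.4}]' >/dev/null; python3 j.py; python3 go.py .436 -.005 .2 -1.801
```

```text
t 65.2 [0.201 0.587 0.294] j [-1.81  0.3   0.62  1.59 -0.18  1.32 -0.61]
t 66.2 [0.201 0.587 0.294] j [-1.72  0.28  0.51  1.58 -0.14  1.31  0.14]
t 67.2 [0.201 0.587 0.294] j [-1.63  0.27  0.4   1.58 -0.11  1.31  0.9 ]
t 67.25 tcp [0.2006 0.5869 0.2936] rv [ 8.520e-01 -3.024e+00  1.000e-03] F [-0.6 -0.2  0.2] gap 0.298 grip 0.0 j7 0.90
target [ 0.436 -0.005  0.2  ] offset [ 0.54  -3.139  0.469] rot [-0.    -0.    -1.008]
```

Now translate towards the selector at this orientation.

```bash
for i in 1 2 3; do python3 -m crank '[{"delta_rot":[0,0,0],"offset":[0.03,-0.2,0.02],"hand":-0.4},{"delta_rot":[0,0,0],"offset":[0.06,-0.4,0.04],"hand":-0.4},{"delta_rot":[0,0,0],"offset":[0.1,-0.6,0.06],"hand":-0.4},{"delta_rot":[0,0,0],"offset":[0.14,-0.8,0.08],"hand":-0.4},{"delta_rot":[0,0,0],"offset":[0.18,-1,0.1],"hand":-0.4},{"delta_rot":[0,0,0],"offset":[0.18,-1,0.1],"hand":-0.4},{"delta_rot":[0,0,0],"offset":[0.18,-1,0.1],"hand":-0.4},{"delta_rot":[0,0,0],"offset":[0.18,-1,0.1],"hand":-0.4}]' >/dev/null; python3 j.py;done; python3 go.py .436 -.005 .15 -1.801
```

```text
t 68.2 [0.274 0.399 0.274] j [-1.53 -0.02  0.47  1.92  0.01  1.24  1.07]
t 69.2 [0.348 0.21  0.254] j [-1.37 -0.23  0.64  2.1   0.15  1.23  1.34]
t 70.2 [0.422 0.021 0.234] j [-1.23 -0.27  0.97  2.11  0.24  1.2   1.75]
t 70.25 tcp [0.4222 0.0206 0.2339] rv [ 8.590e-01 -3.022e+00  1.000e-03] F [-0.3  0.8 -0.2] gap 0.301 grip 0.0 j7 1.75
target [ 0.436 -0.005  0.15 ] offset [ 0.008 -0.145  0.42 ] rot [-1.000e-03 -1.000e-03 -1.002e+00]
```

```bash
python3 -m crank '[{"delta_rot":[0,0,-0.2],"offset":[0,-0.07,0.1],"hand":-0.4},{"delta_rot":[0,0,-0.4],"offset":[0.008,-0.145,0.2],"hand":-0.4},{"delta_rot":[0,0,-0.6],"offset":[0.008,-0.145,0.3],"hand":-0.4},{"delta_rot":[0,0,-0.8],"offset":[0.008,-0.145,0.42],"hand":-0.4},{"delta_rot":[0,0,-1],"offset":[0.008,-0.145,0.42],"hand":-0.4},{"delta_rot":[0,0,-1],"offset":[0.008,-0.145,0.42],"hand":-0.4},{"delta_rot":[0,0,-1],"offset":[0.008,-0.145,0.42],"hand":-0.4},{"delta_rot":[0,0,-1],"offset":[0.008,-0.145,0.42],"hand":-0.4}]' >/dev/null; python3 j.py; python3 go.py .436 -.005 .03 -1.801
```

```text
t 71.2 [ 0.437 -0.006  0.15 ] j [-1.6  -0.23  1.45  2.18  0.28  1.01  2.61]
t 71.25 tcp [ 0.4365 -0.0064  0.1502] rv [-1.945e+00  2.467e+00 -1.000e-03] F [ 0.2 -0.4  0.1] gap 0.298 grip 0.0 j7 2.61
target [ 0.436 -0.005  0.03 ] offset [-0.006  0.005  0.601] rot [-0.001 -0.    -0.007]
```

```bash
python3 -m crank '[{"delta_rot":[0,0,0],"offset":[-0.003,0.006,0.1],"hand":-0.4},{"delta_rot":[0,0,0],"offset":[-0.003,0.006,0.2],"hand":-0.4},{"delta_rot":[0,0,0],"offset":[-0.003,0.006,0.25],"hand":-0.4},{"delta_rot":[0,0,0],"offset":[-0.003,0.006,0.3],"hand":-0.4},{"delta_rot":[0,0,0],"offset":[-0.003,0.006,0.35],"hand":-0.4},{"delta_rot":[0,0,0],"offset":[-0.003,0.006,0.35],"hand":-0.4},{"delta_rot":[0,0,0],"offset":[-0.003,0.006,0.35],"hand":-0.4},{"delta_rot":[0,0,0],"offset":[-0.003,0.006,0.35],"hand":-0.4}]' >/dev/null; python3 j.py; python3 go.py .436 -.005 .03 -1.801
```

```text
t 72.2 [ 0.423 -0.006  0.093] j [-1.76 -0.41  1.57  2.27  0.52  0.93  2.39]
t 72.25 tcp [ 0.423  -0.0056  0.093 ] rv [-1.94   2.46  -0.012] F [-0.8  0.2  0.8] gap 0.299 grip 0.0 j7 2.39
target [ 0.436 -0.005  0.03 ] offset [-0.017 -0.059  0.316] rot [-0.014  0.003 -0.006]
```

In close, clockwise turns relax the elbow. So I lift a little and turn clockwise half a turn to the unflipped grasp.

```bash
python3 -m crank '[{"delta_rot":[0,0,0],"offset":[-0.05,0,-0.3],"hand":-0.4},{"delta_rot":[0,0,0],"offset":[-0.01,-0.06,-0.5],"hand":-0.4},{"delta_rot":[0,0,0.2],"offset":[-0.01,-0.06,-0.5],"hand":-0.4},{"delta_rot":[0,0,0.4],"offset":[-0.01,-0.06,-0.5],"hand":-0.4},{"delta_rot":[0,0,0.6],"offset":[-0.01,-0.06,-0.5],"hand":-0.4},{"delta_rot":[0,0,0.8],"offset":[-0.01,-0.06,-0.5],"hand":-0.4},{"delta_rot":[0,0,1],"offset":[-0.01,-0.06,-0.5],"hand":-0.4},{"delta_rot":[0,0,1],"offset":[-0.01,-0.06,-0.5],"hand":-0.4}]' >/dev/null; python3 j.py
for i in 1 2 3; do python3 -m crank '[{"delta_rot":[0,0,0.2],"offset":[0,0,0],"hand":-0.4},{"delta_rot":[0,0,0.4],"offset":[0,0,0],"hand":-0.4},{"delta_rot":[0,0,0.6],"offset":[0,0,0],"hand":-0.4},{"delta_rot":[0,0,0.8],"offset":[0,0,0],"hand":-0.4},{"delta_rot":[0,0,1],"offset":[0,0,0],"hand":-0.4},{"delta_rot":[0,0,1],"offset":[0,0,0],"hand":-0.4},{"delta_rot":[0,0,1],"offset":[0,0,0],"hand":-0.4},{"delta_rot":[0,0,1],"offset":[0,0,0],"hand":-0.4}]' >/dev/null; python3 j.py;done; python3 go.py .436 -.005 .03 1.341
```

```text
t 73.2 [ 0.434 -0.007  0.193] j [-1.28 -0.21  1.13  2.15  0.22  1.09  1.86]
t 74.2 [ 0.434 -0.006  0.193] j [-1.13 -0.15  1.    2.14  0.14  1.07  1.14]
t 75.2 [ 0.434 -0.006  0.193] j [-1.02 -0.12  0.91  2.14  0.11  1.06  0.38]
t 76.2 [ 0.434 -0.006  0.193] j [-0.94 -0.1   0.83  2.14  0.09  1.06 -0.38]
t 76.25 tcp [ 0.4336 -0.0064  0.1928] rv [2.459 1.943 0.013] F [-0.9 -0.6  0.1] gap 0.303 grip 0.0 j7 -0.38
target [ 0.436 -0.005  0.03 ] offset [0.008 0.001 0.814] rot [ 0.014 -0.003 -0.005]
```

j3 is back to 0.83. Descend on the selector, then grip.

```bash
python3 -m crank '[{"delta_rot":[0.014,-0.003,0],"offset":[0.008,0,0.2],"hand":-0.4},{"delta_rot":[0.014,-0.003,0],"offset":[0.008,0,0.4],"hand":-0.4},{"delta_rot":[0.014,-0.003,0],"offset":[0.008,0,0.55],"hand":-0.4},{"delta_rot":[0.014,-0.003,0],"offset":[0.008,0,0.65],"hand":-0.5},{"delta_rot":[0.014,-0.003,0],"offset":[0.008,0,0.73],"hand":-0.5},{"delta_rot":[0.014,-0.003,0],"offset":[0.008,0,0.77],"hand":-0.5},{"delta_rot":[0.014,-0.003,0],"offset":[0.008,0,0.8],"hand":-0.5},{"delta_rot":[0.014,-0.003,0],"offset":[0.008,0,0.8],"hand":-0.5}]' 25
python3 j.py; python3 go.py .436 -.005 .03 1.341
```

```text
clock: 77.25
tcp_pos: [0.4358, -0.0049, 0.0329]
ee_rot: [2.466, 1.946, -0.0]
force: [0.2, 0.7, -1.0]
finger_gap: 0.253
grip_force: 0.0
t 77.2 [ 0.436 -0.005  0.033] j [-0.81  0.31  0.81  2.25 -0.35  0.7   0.01]
t 77.25 tcp [ 0.4358 -0.0049  0.0329] rv [ 2.466  1.946 -0.   ] F [ 0.2  0.7 -1. ] gap 0.253 grip 0.0 j7 0.01
target [ 0.436 -0.005  0.03 ] offset [-0.     0.001  0.015] rot [-0.     0.    -0.006]
```

Perfectly placed. Grip and turn clockwise 72° (1.6 shares) in two calls.

```bash
python3 -m crank '[{"delta_rot":[0,0,0],"offset":[0,0,0.013],"hand":-1},{"delta_rot":[0,0,0],"offset":[0,0,0.013],"hand":-1},{"delta_rot":[0,0,0],"offset":[0,0,0.013],"hand":-1},{"delta_rot":[0,0,0.15],"offset":[0,0,0.013],"hand":-1},{"delta_rot":[0,0,0.3],"offset":[0,0,0.013],"hand":-1},{"delta_rot":[0,0,0.45],"offset":[0,0,0.013],"hand":-1},{"delta_rot":[0,0,0.6],"offset":[0,0,0.013],"hand":-1},{"delta_rot":[0,0,0.75],"offset":[0,0,0.013],"hand":-1}]' 25
python3 j.py; python3 go.py .436 -.005 .03 .084
```

```text
clock: 78.25
tcp_pos: [0.4353, -0.0043, 0.0315]
ee_rot: [-2.924, -1.139, 0.002]
force: [-4.9, 0.7, 14.9]
finger_gap: 0.106
grip_force: 27.2
t 78.2 [ 0.435 -0.004  0.032] j [-0.92  0.36  0.94  2.26 -0.45  0.72 -0.48]
t 78.25 tcp [ 0.4353 -0.0043  0.0315] rv [-2.924e+00 -1.139e+00  2.000e-03] F [-4.9  0.7 14.9] gap 0.106 grip 27.2 j7 -0.48
target [ 0.436 -0.005  0.03 ] offset [0.    0.005 0.008] rot [-0.005  0.001  0.839]
```

```bash
python3 -m crank '[{"delta_rot":[0,0,0.15],"offset":[0,0,-0.005],"hand":-1},{"delta_rot":[0,0,0.3],"offset":[0,0,-0.005],"hand":-1},{"delta_rot":[0,0,0.45],"offset":[0,0,-0.005],"hand":-1},{"delta_rot":[0,0,0.6],"offset":[0,0,-0.005],"hand":-1},{"delta_rot":[0,0,0.75],"offset":[0,0,-0.005],"hand":-1},{"delta_rot":[0,0,0.84],"offset":[0,0,-0.005],"hand":-1},{"delta_rot":[0,0,0.84],"offset":[0,0,-0.005],"hand":-1},{"delta_rot":[0,0,0.84],"offset":[0,0,-0.005],"hand":-1}]' 25
python3 j.py; python3 go.py .436 -.005 .03 .084
```

```text
clock: 79.25
tcp_pos: [0.4351, -0.0041, 0.0316]
ee_rot: [-3.137, -0.138, 0.003]
force: [-2.5, 0.7, 5.3]
finger_gap: 0.109
grip_force: 26.2
t 79.2 [ 0.435 -0.004  0.032] j [-1.04  0.45  1.1   2.26 -0.59  0.76 -1.01]
t 79.25 tcp [ 0.4351 -0.0041  0.0316] rv [-3.137e+00 -1.380e-01  3.000e-03] F [-2.5  0.7  5.3] gap 0.109 grip 26.2 j7 -1.01
target [ 0.436 -0.005  0.03 ] offset [0.004 0.005 0.008] rot [-0.003  0.002  0.005]
```

Release, lift and check everything.

```bash
python3 -m crank '[{"delta_rot":[0,0,0],"offset":[0,0,0],"hand":-0.4},{"delta_rot":[0,0,0],"offset":[0,0,0],"hand":-0.4},{"delta_rot":[0,0,0],"offset":[0,0,0],"hand":-0.4},{"delta_rot":[0,0,0],"offset":[0,0,-0.25],"hand":-0.4},{"delta_rot":[0,0,0],"offset":[0,0,-0.5],"hand":-0.4},{"delta_rot":[0,0,0],"offset":[0,0,-0.75],"hand":-0.4},{"delta_rot":[0,0,0],"offset":[0,0,-0.9],"hand":-0.4},{"delta_rot":[0,0,0],"offset":[0,0,-0.9],"hand":-0.4}]'
python3 look.py w17 selector_grip,stud_left,stud_right,lid_edge;python3 - <<'E'
from h import *
P=np.load('P.npy').reshape(-1,3)
c,s=np.cos(.084),np.sin(.084); L=(P[:,:2]-[.528,.0025])@np.array([[c,-s],[s,c]])
for y in (.106,-.106):
    m=(np.abs(L[:,0]+.015)<.025)&(abs(L[:,1]-y)<.03)&(P[:,2]>.108)&(P[:,2]<.13)
    if m.sum()>20: print(y,m.sum(),P[m,2].max().round(4),'rect',cv2.minAreaRect((L[m]*1000).astype(np.float32)))
m=(np.hypot(L[:,0]+.092,L[:,1])<.025)&(P[:,2]>.058)&(P[:,2]<.075)
print('bar',cv2.minAreaRect((L[m]*1000).astype(np.float32)))
i=cv2.imread('pics/w17.png');cv2.imwrite('pics/w17c.png',cv2.resize(i[60:310,170:470],(600,500)))
E
```

```text
clock: 80.25
tcp_pos: [0.4374, -0.0031, 0.2138]
ee_rot: [-3.125, -0.139, -0.009]
force: [-0.7, 0.8, 0.3]
finger_gap: 0.301
grip_force: 0.0
t 80.25 tcp [ 0.4374 -0.0031  0.2138] rv [-3.125 -0.139 -0.009] F [-0.7  0.8  0.3] gap 0.301 grip 0.0 j7 -1.80
cam [0.521 0.    0.386] fwd [-0.31 -0.02 -0.95]
selector_grip 0.82 [315.3 181.1] ray [ 0.4394 -0.0038  0.0605] depth [ 0.442 -0.003  0.067]
stud_left 0.6 [204.5 115.3] ray [0.4986 0.1479 0.    ] depth [0.509 0.105 0.119]
stud_right 0.94 [433.  119.8] ray [ 0.5176 -0.1546  0.    ] depth [ 0.523 -0.105  0.12 ]
lid_edge 0.88 [319.6 130. ] ray [ 0.4907 -0.0074  0.    ] depth [ 0.503 -0.002  0.09 ]
lid_edge 0.23 [121.2 219.1] ray [0.3376 0.2742 0.    ] depth [0.355 0.261 0.031]
0.106 364 0.1202 rect ((-12.984992027282715, 104.01870727539062), (27.32758331298828, 8.899459838867188), 1.854148507118225)
-0.106 376 0.1206 rect ((-14.050177574157715, -106.86885833740234), (8.477439880371094, 27.15127944946289), 88.46637725830078)
bar ((-89.26841735839844, -1.7130050659179688), (33.49272155761719, 9.597380638122559), 0.27966248989105225)
```

View pics/w17c.png

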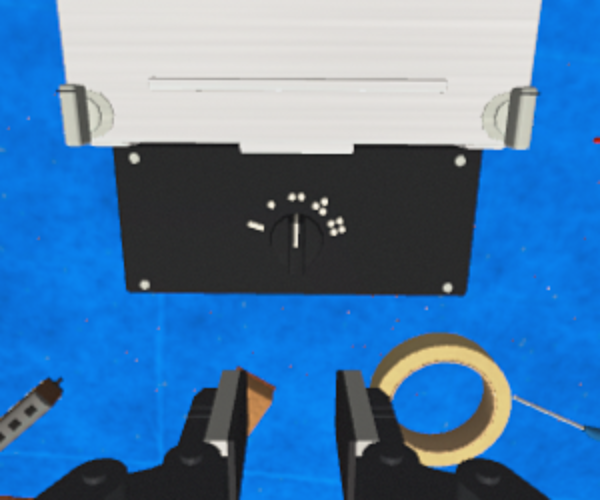

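The pointer line (296,235) points at two dots (296,197), and the bar lies 0.3° off the shaker's x. Both wings, at (75,115) and (520,115), stand square to the edge. The lid is shut and the hand is clear, so I hand in.

```bash
python3 -c "
from plant import job_done
print(job_done())"
```

```text
the job is handed in; nothing more can be done
None
```

The job is handed in with every step carried out at about 80 s of the 210 s: selector to off, the two pots present (one small, one big) seated, lid shut, both studs locked, selector to two dots; no verdict came back.

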